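# Pack the knife box and the grid tin and shut the case

## Task

Pack the small aluminium case: lay the red knife box, which stands on end in it, down flat on the case floor, then fit the blue tin in flat beside it the right way up, and then shut the lid fully. The knife inside the red box is fragile, so handle that box gently, and leave everything else on the bench where it is.

Things in the scene. Friction and masses are not known exactly. Their poses are not given: they have to be found in the camera images.
- case_in (a point): Centre of the inner floor of the open aluminium case, fixed to the bench. Inside 105 (x) x 70 (y) x 34 deep, walls and floor 6: outside 117 x 82 x 40. z up, x along the long side (roughly away from the robot), y towards the lid hinge. Box lying down (58) and tin (44) fill the length but for 3 mm: the box must be hard against the -x end wall before the tin goes in at the +x end.
- lid (a joint): Lid hinge, rad: 0 shut, 2.2 to 2.45 at the start (open past upright, leaning out over the +y side), stop 2.5. Lid: plain plate 117 x 82 x 6; hinge line along case x at y = +41, 34.5 above the inner floor. The hinge is stiff (0.2 N m friction), the lid stays where it is left; it can be pushed over from behind, then pressed down near its free edge.
- lid_edge (a point): Middle of the lid's free edge, half-way through its 6 mm thickness, 82 from the hinge line.
- knife_box_mid (a point): Centre of the body of the loose red knife box, 22 (own x) x 60 (own y) x 58 (own z), without its ridge. At the start it stands on end on the case floor, own axes nearly those of the case, 24 above the rim, its -x face 10 to 17 from the -x end wall. There is just room to tip it towards +x. The fingers may press it with 40 N at most.
- blue_tin_mid (a point): Centre of the loose blue tin (0.1 kg), half-way up its total height of 30. Body 44 (own x) x 60 (own y) x 16 high, on it a black grip bar 28 long (own x), 12 thick (own y), 14 high. It stands on the bench to the robot's right, its place swapped at random with the yellow tin and the dish. It fits in with own y along case y, either way round.
- yellow_tin: Yellow tin like the blue one but larger, 52 x 66 x 30 with a black bar on top (44 high); a bystander, it is too tall for the case; origin under its centre.
- dish: Closed clear petri dish with a green top, 60 across, 16 high; bystander; origin under its centre.
- bottle: Amber glass jar with a white cap, 48 across, 100 high; bystander; origin under its centre.
- tweezers: Steel tweezers lying flat, 115 long, 5 high; bystander; origin under the middle.
- driver: Screwdriver lying flat, 160 long; bystander.
- green_box: Green plastic box 58 x 60 x 22 lying flat; bystander; origin under its centre.
- knife_box: The red knife box again (about 0.11 kg), origin under its foot. A white finger ridge stands out 8 from its -x face: 40 wide along y, 6 thick, from 28 to 34 above the foot. Tipped over towards +x, the box lies with own z along case x and the ridge on top, ridge top 30 above the inner floor; the ridge can be hooked with the fingertips to slide the box.
- blue_tin: The blue tin again, origin under its centre.
Mind the look-alikes: they are no part of the job. Of the things that look like the knife_box, the smallest one is meant.

How it is judged:
By the outcome, as a careful person would: the job done as asked, in the order asked, and still so for the second after the job is handed in, with the robot touching nothing.
It also fails if it takes over 72 s, if anything falls off the work surface, if the arm or the gripper's body presses on something with over 40 N, if the wrist force passes 120 N, or if a joint passes its speed limit or range.

## Robot

A 6-joint arm with a two-finger parallel gripper is mounted at the origin on the work surface. World frame = base frame: x ahead of the robot, y to its left, z up, the work surface at z = 0. Lengths are in m, angles in rad, forces in N, time in s.
With the tool pointing down it reaches from about 0.375 to 0.9 m from the base axis. Payload 3.1 kg.
Tool frame: the origin (TCP) lies at the centre of the arm's flange, where the gripper is bolted on; the fingertips stand 173 mm ahead of it and the grasp point (between the pads) lies 155 mm ahead of it; z points along the fingers, y is the line along which they close (so a half turn about z gives the same grasp; the last joint's range is limited). The gripper opens to 85 mm and grips with 20 to 120 N. Pads are 22 mm wide; open, the fingers measure 114 mm over their backs; the gripper's body (76 mm by 85 mm) begins 54 mm behind the grasp point. The pads swing forward as they close: fully open they stand 13 mm farther back than shut.
Start: joints at [-1.306, 0.527, 1.433, -0, 1.181, -0.178], TCP at [0.268, -0.564, 0.405] pointing down, gripper open.
Joint ranges: [-3.08, 3.08], [-0.75, 2.2], [0.22, 2.44], [-1.43, 4.57], [0, 2.65], [-2.85, 2.85]. Speed limits (rad/s): [2.79, 2.79, 3.14, 3.14, 3.14, 3.14].

## Interface

Orientations are given as a unit quaternion [x, y, z, w].
In Python, from station import * gives the robot as it stands.
- The arm moves only by the shell command python3 -m jog 'ROWS' [OPENING] [FORCE]. ROWS is a JSON object of lists of equal length, an entry for each row: "linear": the shift along the world's x, y, z in mm, a list of three; "turn": the turn about the world's z in units of 5 degrees (1.0 is 5 degrees). A call has 1 to 12 rows; each row shifts and turns the commanded pose from where the row before left it; what a row does not reach is not made up. A row lasts 1/8 s, in which the tool goes at most 62.5 mm and 10.7 degrees, less where a joint would pass 70% of its speed; a pose out of reach is approached as far as the arm can. A call is refused whole if a number of a shift passes 62.5 or a number of a turn 1, either way. A call with a gripper value outside its range is refused whole. OPENING is the opening, from 0 (shut) to 1 (fully open), set as the call begins (- or left out, the last holds). The fingers move at their own pace and stop on an object; FORCE is the grip in N (left out, the last holds). Time passes only in rows, so rows that do not move let the fingers close. It gives the time, the measured TCP pose, the force, the opening and the grip force at its end, in the units of the state.
- sense(): the state, without advancing time (a new reading comes with each control period).
- snapshot(name): name is "scene" or "side" or "wrist"; returns the picture (480x640x3 uint8, red, green, blue); there is no depth.
- get_calibration(name): a dict with "fx", "fy", "cx", "cy" (pixels), "dist_coeffs" ([k1, k2, p1, p2, k3] as OpenCV has them; the pictures are not rectified), "world_to_cam" (4x4, takes a point from world to camera coordinates). Camera axes: x right, y down, z forward; pixel columns grow to the right and rows downward; lengths in m; the calibration is good to about 2 mm. A picture is of the moment at which its call begins: read the wrist's pose just before it. get_calibration takes no time and is no camera call; for the wrist camera it gives the pose at the moment of the call.
- sign_off(): hands the job in; it is judged then, once.
The state is a dict: "t": time; "q": joint angles; "qd": joint speeds; "tau": joint torques, N m; "tcp_pos": TCP position; "tool_rot": TCP orientation; "force": force on the tool from outside, world axes, zero at the start; "ft_torque": the same for the moment, N m; "finger_gap": opening from 0.0 (shut) to 1.0 (fully open); "gripper_force": force on a finger pad.
Only numpy, scipy, OpenCV 4.12 (cv2) and the standard library are available. Lean on these libraries where they do the work, as an engineer would, in place of code of your own. Each camera call takes 0.05 s, during which the arm holds its last target. There are 200 camera calls.

## Working session

There is one attempt and no reset: what is moved stays moved. The work goes in short steps, Python scripts to look and compute and a shell command to move; the robot and the scene stay as the last step left them, time stands still between calls to the robot, and variables do not carry over. Pictures are saved under pics/ and viewed, at most 11 in all, crops included, and the job is handed in when it is done.

```bash
mkdir -p pics; ls
python3 - <<'E'
from station import *
import cv2,numpy as np
s=sense();print(s)
for n in("scene","side","wrist"):
    c=get_calibration(n);print(n,c["fx"],c["dist_coeffs"],np.round(np.linalg.inv(c["world_to_cam"]),3).tolist())
    cv2.imwrite(f"pics/{n}0.png",snapshot(n)[:,:,::-1])
E
```

```text
pics
{'t': 0.0, 'q': array([-1.30553647e+00,  5.28498489e-01,  1.43391574e+00,  1.11076368e-05,
        1.18140454e+00, -1.78469819e-01]), 'qd': array([-0.00096444, -0.00151524,  0.00084813,  0.00036821, -0.00038735,
       -0.00135363]), 'tau': array([ 2.25715144e-05, -4.42342114e+01, -1.78027511e+01, -6.97764449e-05,
        8.43621878e-03,  6.55455466e-06]), 'tcp_pos': array([ 0.26827194, -0.56411229,  0.40370907]), 'tool_rot': array([ 9.75488651e-01,  2.20046934e-01, -4.31553228e-05, -1.11223719e-03]), 'force': array([-1.30795902, -0.05620319, -0.06109061]), 'ft_torque': array([-0.04876133, -0.0469248 ,  0.01697166]), 'gripper_force': 0.0, 'finger_gap': 1.0008959111054396}
scene 584.9378495690094 [-0.13256511  0.          0.          0.          0.        ] [[-0.479, 0.746, -0.463, 1.06], [0.878, 0.41, -0.248, 0.194], [0.005, -0.525, -0.851, 0.917], [0.0, 0.0, 0.0, 1.0]]
side 585.2403401644085 [-0.10957432  0.          0.          0.          0.        ] [[-0.694, -0.343, 0.632, -0.087], [-0.719, 0.362, -0.593, 0.634], [-0.025, -0.867, -0.498, 0.634], [0.0, 0.0, 0.0, 1.0]]
wrist 361.96325113740573 [-0.03307946  0.          0.          0.          0.        ] [[0.43, -0.87, -0.241, 0.328], [-0.903, -0.415, -0.112, -0.534], [-0.003, 0.266, -0.964, 0.373], [0.0, 0.0, 0.0, 1.0]]
```

View pics/scene0.png

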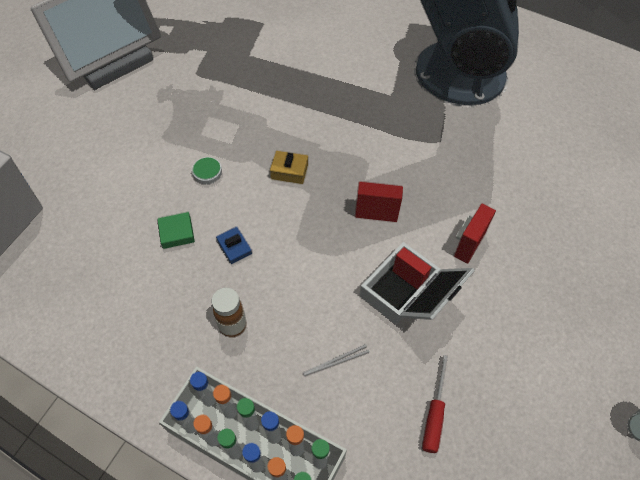

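View pics/side0.png

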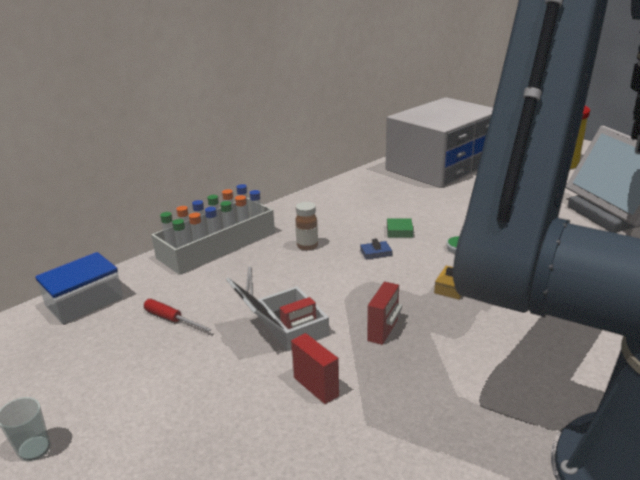

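View pics/wrist0.png

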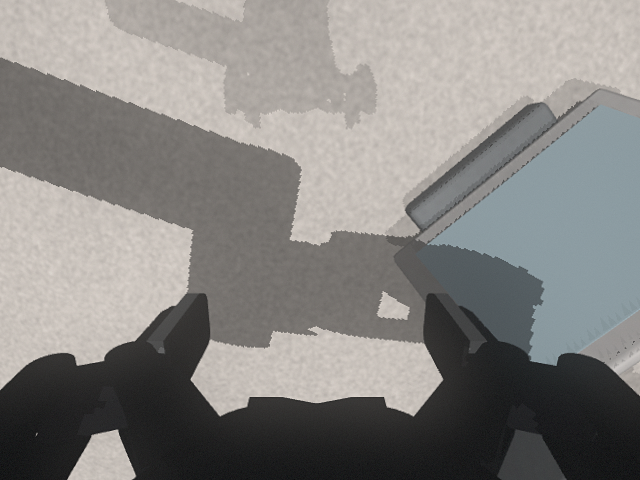

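The scene picture shows the case at about (410,285), with the small red box in it at (412,265). The blue tin is at (234,245), and the red look-alikes are at (380,200) and (475,232). The side picture agrees, with the case at (290,318) and the tin at (376,250). The wrist picture shows only bench and the tablet.

```bash
cat > h.py <<'E'
from station import *
import cv2,numpy as np
def ray(c,px,z):
    K=np.array([[c["fx"],0,c["cx"]],[0,c["fy"],c["cy"]],[0,0,1]])
    p=np.array(px,float).reshape(-1,1,2)
    u=cv2.undistortPoints(p,K,np.array(c["dist_coeffs"])).reshape(-1,2)
    T=np.linalg.inv(c["world_to_cam"]);o=T[:3,3]
    d=np.c_[u,np.ones(len(u))]@T[:3,:3].T
    return o+d*((z-o[2])/d[:,2])[:,None]
def proj(c,P):
    K=np.array([[c["fx"],0,c["cx"]],[0,c["fy"],c["cy"]],[0,0,1]])
    W=np.array(c["world_to_cam"]);r,_=cv2.Rodrigues(W[:3,:3])
    return cv2.projectPoints(np.array(P,float).reshape(-1,1,3),r,W[:3,3],K,np.array(c["dist_coeffs"]))[0].reshape(-1,2)
def grab(n,f=None):
    c=get_calibration(n);im=snapshot(n)
    if f: cv2.imwrite(f"pics/{f}.png",im[:,:,::-1])
    return c,im
E
python3 - <<'E'
from h import *
c=get_calibration("scene")
np.set_printoptions(precision=3,suppress=True)
print("rim corners L,top,bottom",ray(c,[[362,284],[404,245],[409,318],[441,268]],.04))
print("tin",ray(c,[[234,242]],.016),"yellow",ray(c,[[289,160]],.03),"redlook",ray(c,[[380,186],[487,210]],.07),"bottle",ray(c,[[226,298]],.1), "green",ray(c,[[175,228]],.022))
im=cv2.imread("pics/scene0.png");v=cv2.resize(im[210:340,200:500],None,fx=2.6,fy=2.6,interpolation=cv2.INTER_CUBIC);cv2.imwrite("pics/crop0.png",v)
E
```

```text
rim corners L,top,bottom [[0.619 0.047 0.04 ]
 [0.514 0.078 0.04 ]
 [0.638 0.143 0.04 ]
 [0.526 0.153 0.04 ]]
tin [[ 0.642 -0.198  0.016]] yellow [[ 0.438 -0.2    0.03 ]] redlook [[ 0.439 -0.008  0.07 ]
 [ 0.394  0.183  0.07 ]] bottle [[ 0.773 -0.117  0.1  ]] green [[ 0.672 -0.308  0.022]]
```

View pics/crop0.png

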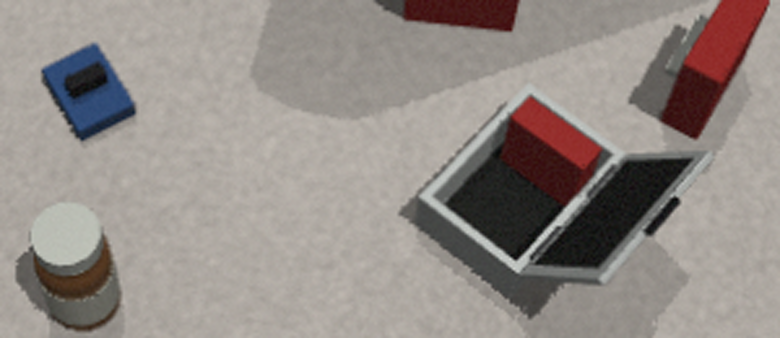

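The crop shows the case rim corners at full-picture pixels (362,286), (404,244) and (399,314). The box stands near the top-left (-x) end, and the tin's bar runs from (225,243) to (240,239).

```bash
python3 -m jog '{"linear":[[25.6,55.3,0],[25.6,55.3,0],[25.6,55.3,0],[25.6,55.3,0],[25.6,55.3,0],[25.6,55.3,0],[25.6,55.3,0],[25.6,55.3,0],[25.6,55.3,0],[25.6,55.3,0],[25.6,55.3,0],[25.6,55.3,0]],"turn":[-0.71,-0.71,-0.71,-0.71,-0.71,-0.71,-0.71,-0.71,-0.71,-0.71,-0.71,-0.71]}' 0 20
python3 -m jog '{"linear":[[0,0,0],[0,0,0]],"turn":[0,0]}'
python3 - <<'E'
from h import *
np.set_printoptions(precision=3,suppress=True)
c=get_calibration("scene")
p=ray(c,[[361.5,285.8],[403.8,243.8],[399,314]],.04);print(p,np.degrees(np.arctan2(*(p[0]-p[1])[1::-1])),np.degrees(np.arctan2(*(p[2]-p[0])[1::-1])),np.linalg.norm(p[0]-p[1]),np.linalg.norm(p[0]-p[2]))
b=ray(c,[[225.4,242.7],[240.4,238.8]],.030);print("bar",b,np.degrees(np.arctan2(*(b[1]-b[0])[1::-1])))
print(sense()["tcp_pos"]);grab("wrist","w1")
E
```

```text
t: 1.65
tcp_pos: [0.5761, 0.1011, 0.4045]
tool_rot: [0.989, -0.15, -0.0, 0.0]
force: [1.0, -0.6, 0.4]
finger_gap: -0.001
gripper_force: 0.0
t: 1.9
tcp_pos: [0.5751, 0.0992, 0.4042]
tool_rot: [0.989, -0.149, -0.001, 0.0]
force: [0.1, 0.5, -0.5]
finger_gap: 0.002
gripper_force: 0.0
[[0.622 0.048 0.04 ]
 [0.512 0.077 0.04 ]
 [0.64  0.125 0.04 ]] -14.581575005567515 77.50913919258453 0.11421571053604702 0.0793714107978397
bar [[ 0.657 -0.205  0.03 ]
 [ 0.637 -0.186  0.03 ]] 136.07523116594612
[0.575 0.099 0.404]
```

View pics/w1.png

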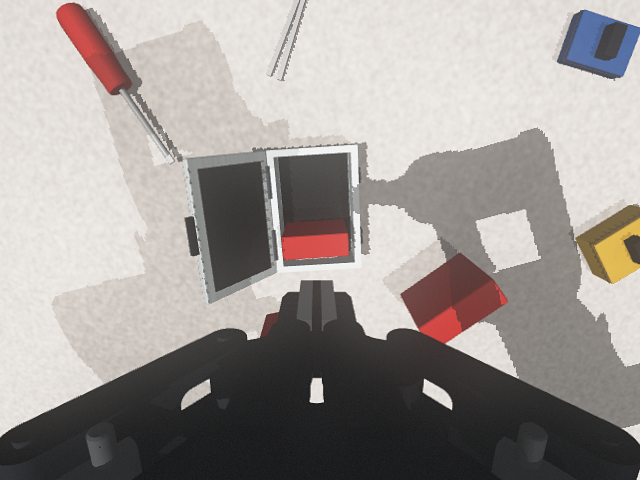

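The wrist picture shows the case rim with outer corners at about (267,153), (358,146), (361,268) and (275,271). The red box top lies at about (282–349, 235–258), the lid leans to the left, and the blue tin is at (600,44).

Run:
```python
from h import *
np.set_printoptions(precision=1,suppress=True)
c=get_calibration("wrist")
im=cv2.imread("pics/w1.png").astype(int)
hsv=cv2.cvtColor(im.astype(np.uint8),cv2.COLOR_BGR2HSV)
w=((im.min(2)>236)).astype(np.uint8);w[:, :255]=0;w[:,375:]=0;w[:135]=0;w[285:]=0
n,l,st,ce=cv2.connectedComponentsWithStats(w);
print(st[1:][st[1:,4]>30])
k=1+st[1:,4].argmax();m=(l==k)
ys,xs=np.nonzero(m);P=np.c_[xs,ys].astype(np.float32)
r=cv2.minAreaRect(P);q=cv2.boxPoints(r);W=ray(c,q,.04)*1000;print(q.tolist(),W)
for v in (170,200,220,236):print(v,[ (im[200,x].min()) for x in range(345,372,2)])if v==170 else 0
red=((hsv[:,:,0]<8)|(hsv[:,:,0]>172))&(hsv[:,:,1]>120)
red[:, :275]=0;red[:,360:]=0;red[:200]=0;red[275:]=0
for y in range(215,272,3):
    xs=np.nonzero(red[y])[0]; print(y,(xs.min(),xs.max(),im[y,(xs.min()+xs.max())//2].tolist()) if len(xs) else None)
for x in (330,):print([im[y,x].tolist() for y in range(214,274,2)])
```

```text
[[297 145  62  42 542]
 [270 168   9  65 285]
 [277 211  84  62 783]]
[[273.8398742675781, 215.8582000732422], [358.8005065917969, 210.7090606689453], [362.2113342285156, 266.9871826171875], [277.2507019042969, 272.1363525390625]] [[582.  138.4  40. ]
 [563.2  60.7  40. ]
 [508.1  72.4  40. ]
 [527.6 153.6  40. ]]
170 [np.int64(72), np.int64(68), np.int64(143), np.int64(134), np.int64(162), np.int64(161), np.int64(163), np.int64(146), np.int64(134), np.int64(136), np.int64(140), np.int64(142), np.int64(142), np.int64(141)]
215 None
218 None
221 None
224 None
227 None
230 None
233 (np.int64(335), np.int64(347), [69, 71, 168])
236 (np.int64(288), np.int64(347), [79, 82, 221])
239 (np.int64(281), np.int64(348), [75, 78, 216])
242 (np.int64(282), np.int64(348), [76, 79, 216])
245 (np.int64(282), np.int64(348), [77, 81, 217])
248 (np.int64(282), np.int64(348), [79, 82, 216])
251 (np.int64(283), np.int64(348), [77, 80, 215])
254 (np.int64(283), np.int64(348), [77, 80, 215])
257 (np.int64(283), np.int64(319), [73, 76, 215])
260 None
263 None
266 None
269 None
[[66, 67, 72], [68, 69, 74], [60, 63, 67], [60, 62, 95], [58, 60, 95], [57, 61, 94], [60, 61, 96], [62, 63, 99], [61, 63, 98], [59, 60, 95], [69, 70, 178], [81, 84, 218], [80, 84, 217], [81, 85, 218], [80, 84, 217], [78, 82, 216], [80, 83, 216], [78, 83, 216], [81, 85, 216], [79, 83, 215], [80, 84, 216], [68, 70, 198], [117, 119, 118], [107, 109, 114], [105, 105, 109], [246, 247, 245], [240, 241, 239], [240, 241, 239], [229, 233, 237], [226, 230, 235]]
```

```bash
cat > case.py <<'E'
from h import *
# inner rim edges by scanning from inside out for a bright jump; (start pixels, direction) per side
def edge(g,starts,d,n,thr):
    out=[]
    for s in starts:
        v=np.array([g[int(s[1]+d[1]*k),int(s[0]+d[0]*k)] for k in range(n)],float)
        j=np.nonzero((v[1:]>=thr)&(v[:-1]<thr))[0]
        if len(j):
            k=j[0]+(thr-v[j[0]])/(v[j[0]+1]-v[j[0]]); out.append([s[0]+d[0]*k,s[1]+d[1]*k])
    return np.array(out)
def line(c,p,z):
    W=ray(c,p,z)[:,:2].astype(np.float32)
    for _ in range(3):
        vx,vy,x,y=cv2.fitLine(W,cv2.DIST_HUBER,0,1e-4,1e-5).ravel()
        e=abs((W[:,0]-x)*vy-(W[:,1]-y)*vx);W=W[e<max(.0015,2*np.median(e))]
    return np.array([x,y]),np.array([vx,vy]),e.mean()
def cross(a,b):
    t=np.linalg.solve(np.c_[a[1],-b[1]],b[0]-a[0]);return a[0]+a[1]*t[0]
E
python3 - <<'E'
from case import *
np.set_printoptions(precision=1,suppress=True)
c=get_calibration("wrist");g=cv2.imread("pics/w1.png").min(2)
S={"+x":([(x,200) for x in range(290,345,4)],(0,-1),55,150),"-x":([(x,256) for x in range(300,345,4)],(0,1),14,170),
"+y":([(310,y) for y in range(170,232,5)],(-1,0),50,150),"-y":([(310,y) for y in range(170,216,4)],(1,0),50,105)}
L={}
for k,(s,d,n,t) in S.items():
    p=edge(g,s,d,n,t);L[k]=line(c,p,.04);print(k,len(p),p[[0,-1]],L[k][0]*1000,np.degrees(np.arctan2(L[k][1][1],L[k][1][0])),L[k][2]*1000)
C=[cross(L[a],L[b]) for a,b in(("-x","-y"),("+x","-y"),("+x","+y"),("-x","+y"))]
C=np.array(C)*1000;print(C,C.mean(0),np.linalg.norm(np.roll(C,-1,0)-C,axis=1))
t=ray(c,[[281.5,237.5],[348.5,234.5],[348.5,255.5],[283,258.5]],.064)*1000;print("top",t,np.linalg.norm(np.roll(t,-1,0)-t,axis=1))
E
```

```text
+x 14 [[290.  155.7]
 [342.  152.5]] [624.4  83.5] 76.36528 0.05616242
-x 12 [[300.  258.9]
 [344.  262.5]] [522.3 106.4] 76.447815 0.07022544
+y 13 [[274.6 170. ]
 [279.7 230. ]] [596.9 130.2] -13.622025 0.11377413
-y 12 [[347.3 170. ]
 [348.9 214. ]] [583.   65.6] -13.555086 0.10375113
[[516.4  81.7]
 [618.1  57.1]
 [633.6 121.3]
 [531.9 146. ]] [575.  101.5] [104.6  66.  104.7  66.2]
top [[565.5 134.1  64. ]
 [550.6  76.5  64. ]
 [531.8  81.8  64. ]
 [546.5 139.1  64. ]] [59.5 19.6 59.1 19.7]
```

```bash
python3 -m jog '{"linear":[[-20,8,0],[-20,7.5,-20],[-14.5,0,-50],[0,0,-50],[0,0,-40],[0,0,-19],[0,0,0]],"turn":[0.72,0,0,0,0,0,0]}'
python3 - <<'E'
from h import *
print(sense()["tcp_pos"],sense()["tool_rot"]); grab("wrist","w2")
E
```

```text
t: 2.82
tcp_pos: [0.5204, 0.113, 0.2246]
tool_rot: [0.993, -0.119, -0.002, 0.0]
force: [1.4, 0.1, -0.2]
finger_gap: -0.001
gripper_force: 0.0
[0.52038003 0.11302308 0.22456308] [ 9.92842267e-01 -1.19416225e-01 -1.97406227e-03  3.19119806e-04]
```

View pics/w2.png

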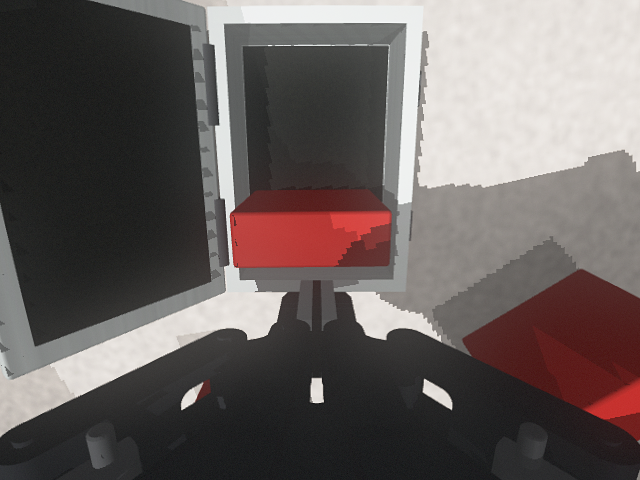

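This close wrist view shows the shut fingers at (317,285), behind the box top (231–391, 211–267) and centred on it. I'll push now.

```bash
python3 -m jog '{"linear":[[2.9,-0.7,0],[2.9,-0.7,0],[2.9,-0.7,0],[2.4,-0.6,0],[2.4,-0.6,0],[2.4,-0.6,0],[2.4,-0.6,0],[2.4,-0.6,0],[2,-0.5,0],[2,-0.5,0]],"turn":[0,0,0,0,0,0,0,0,0,0]}'
python3 - <<'E'
from h import *
c,im=grab("wrist","w3")
hsv=cv2.cvtColor(im,cv2.COLOR_RGB2HSV);r=((hsv[:,:,0]<8)|(hsv[:,:,0]>172))&(hsv[:,:,1]>120);r[:,440:]=0
n,l,st,_=cv2.connectedComponentsWithStats(r.astype(np.uint8));print(st[1:][st[1:,4]>100])
E
```

```text
t: 4.12
tcp_pos: [0.5459, 0.1085, 0.2257]
tool_rot: [0.993, -0.118, 0.0, 0.0]
force: [0.6, 0.1, -0.3]
finger_gap: 0.001
gripper_force: 0.0
[[ 237  221  157   58 8844]]
```

```bash
python3 -m jog '{"linear":[[2,-0.5,0],[2,-0.5,0],[2,-0.5,0],[2,-0.5,0],[2,-0.5,0],[0,0,0],[0,0,0]],"turn":[0,0,0,0,0,0,0]}'
python3 - <<'E'
from h import *
c,im=grab("wrist","w4")
hsv=cv2.cvtColor(im,cv2.COLOR_RGB2HSV);r=((hsv[:,:,0]<8)|(hsv[:,:,0]>172))&(hsv[:,:,1]>120);r[:,440:]=0
n,l,st,_=cv2.connectedComponentsWithStats(r.astype(np.uint8));print(st[1:][st[1:,4]>100])
cv2.imwrite("pics/v4.png",np.hstack([cv2.imread("pics/w3.png")[:300,150:470],cv2.imread("pics/w4.png")[:300,150:470]]))
E
```

```text
t: 5.05
tcp_pos: [0.5557, 0.1061, 0.2257]
tool_rot: [0.993, -0.118, -0.0, 0.0]
force: [0.3, -0.5, 1.2]
finger_gap: -0.002
gripper_force: 0.0
[[  250   148   131   121 10111]]
```

View pics/v4.png

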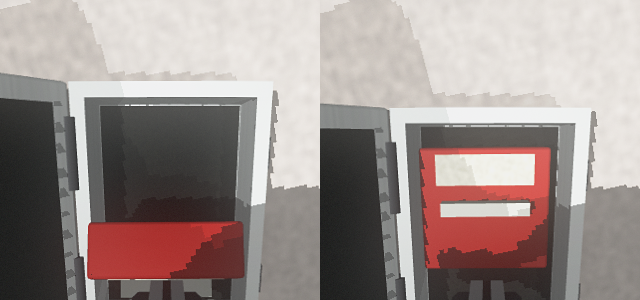

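The left half shows the box still leaning before the push. The right half shows it flat, with the red top at rows 148–268, the label at rows 154–186 and the white ridge at about (290–360 + offset, 203–216).

```bash
cat >> h.py <<'E'
CC=np.array([.5745,.0996]);YAW=np.radians(-13.6)
R=np.array([[np.cos(YAW),-np.sin(YAW)],[np.sin(YAW),np.cos(YAW)]])
def tocase(p): return (np.atleast_2d(p)[:,:2]-CC)@R*1000   # mm, case axes
E
python3 - <<'E'
from h import *
np.set_printoptions(precision=1,suppress=True)
c=get_calibration("wrist")
print("top face",tocase(ray(c,[[316,148],[311,268],[251,200],[380,200]],.028)))
print("ridge",tocase(ray(c,[[316,203],[316,216],[270,209],[361,209]],.036)))
print("rim inner +x",tocase(ray(c,[[316,125]],.04)), "tcp",tocase(sense()["tcp_pos"]))
g=cv2.imread("pics/w4.png").min(2);print(g[105:152,316].tolist());print(g[198:222,316].tolist())
E
```

```text
top face [[ 42.1   2.8]
 [-15.1   5.2]
 [ 18.5  33.1]
 [ 18.6 -27. ]]
ridge [[ 18.6   2.8]
 [ 12.7   2.8]
 [ 15.8  23.3]
 [ 15.9 -17.3]]
rim inner +x [[51.7  2.8]] tcp [[-19.8   1.9]]
[191, 195, 226, 242, 241, 241, 241, 241, 241, 241, 241, 241, 241, 241, 241, 241, 243, 232, 158, 112, 194, 193, 101, 88, 90, 89, 89, 90, 89, 87, 87, 88, 88, 87, 87, 85, 86, 84, 86, 86, 85, 79, 79, 84, 85, 94, 93]
[75, 66, 78, 101, 97, 182, 214, 213, 213, 212, 213, 213, 212, 213, 213, 212, 214, 218, 145, 74, 67, 66, 70, 67]
```

```bash
python3 -m jog '{"linear":[[20,-4.6,0],[20,-4.6,0],[13.5,-3.4,0],[0,0,0],[0,0,-11],[0,0,-10.5],[0,0,0]],"turn":[0,0,0,0,0,0,0]}'
python3 - <<'E'
from h import *
s=sense();print(tocase(s["tcp_pos"]),s["tcp_pos"][2],s["force"])
E
```

```text
t: 5.98
tcp_pos: [0.6082, 0.0937, 0.2026]
tool_rot: [0.993, -0.118, -0.002, 0.0]
force: [-0.4, -1.3, -0.4]
finger_gap: 0.003
gripper_force: 0.0
[[34.12407078  2.14744598]] 0.20264014241460293 [-0.36228971 -1.32480007 -0.35922904]
```

```bash
python3 -m jog '{"linear":[[-4,1,0],[-4.9,1.2,0],[-4.9,1.2,0],[-4.9,1.2,0],[-4.9,1.2,0],[-4.9,1.2,0],[-4.9,1.2,0],[-3.9,0.9,0],[0,0,0]],"turn":[0,0,0,0,0,0,0,0,0]}'
python3 -m jog '{"linear":[[-1.5,0.3,0],[-1,0.3,0],[-1,0.2,0],[0,0,0]],"turn":[0,0,0,0]}'
```

```text
t: 7.1
tcp_pos: [0.5715, 0.1027, 0.2042]
tool_rot: [0.993, -0.118, -0.001, 0.0]
force: [0.7, -0.8, -0.6]
finger_gap: 0.004
gripper_force: 0.2
t: 7.6
tcp_pos: [0.5687, 0.1034, 0.2042]
tool_rot: [0.993, -0.118, 0.0, -0.0]
force: [1.5, 0.0, 0.2]
finger_gap: -0.003
gripper_force: 0.9
```

```bash
python3 -m jog '{"linear":[[-1,0.2,0],[-1,0.3,0],[0,0,0]],"turn":[0,0,0]}'
python3 -m jog '{"linear":[[-1,0.2,0],[0,0,0]],"turn":[0,0]}'
python3 - <<'E'
from h import *
s=sense();print(tocase(s["tcp_pos"]),s["tcp_pos"][2],s["force"])
E
```

```text
t: 7.98
tcp_pos: [0.5678, 0.1036, 0.2048]
tool_rot: [0.993, -0.118, 0.002, -0.0]
force: [5.3, -1.8, 1.0]
finger_gap: -0.002
gripper_force: 2.6
t: 8.22
tcp_pos: [0.5674, 0.1036, 0.205]
tool_rot: [0.993, -0.118, 0.003, -0.0]
force: [5.3, -1.9, 0.2]
finger_gap: -0.003
gripper_force: 3.1
[[-7.86535084  2.24470362]] 0.20502957747416745 [ 5.26975711 -1.86483526  0.20780789]
```

```bash
python3 -m jog '{"linear":[[2,-0.5,0],[1,0,20],[0,0,50],[12,-50,20],[12,-50,15],[12,-50,0],[12,-50,0],[12,-50,0],[12,-48,0],[3,0,0],[0,0,0]],"turn":[0,0,0,-1,-1,-1,-1,-1,-1,0,0]}' 1
python3 - <<'E'
from h import *
s=sense();print(s["tcp_pos"],s["tool_rot"])
np.set_printoptions(precision=1,suppress=True)
c,im=grab("wrist","w5")
hsv=cv2.cvtColor(im,cv2.COLOR_RGB2HSV);b=(hsv[:,:,0]>100)&(hsv[:,:,0]<130)&(hsv[:,:,1]>110)
n,l,st,ce=cv2.connectedComponentsWithStats(b.astype(np.uint8));print(st[1:][st[1:,4]>100])
x,y,w,h,a=st[1+st[1:,4].argmax()]
print(im[y+h//2,x-5:x+w+5:4].tolist())
c2,im2=grab("scene")
cv2.imwrite("pics/v5.png",np.hstack([im[:420,:,::-1]]))
E
```

```text
t: 9.6
tcp_pos: [0.6424, -0.1936, 0.3081]
tool_rot: [0.929, -0.371, -0.003, -0.001]
force: [0.4, -0.2, 0.3]
finger_gap: 0.998
gripper_force: 0.0
[ 0.64242958 -0.19357606  0.30806712] [ 9.28578234e-01 -3.71127669e-01 -2.53250766e-03 -5.50243633e-04]
[[ 275  200   89   58 2723]]
[[197, 191, 185], [194, 189, 183], [169, 164, 158], [70, 89, 131], [75, 101, 147], [73, 98, 144], [73, 98, 145], [68, 88, 125], [70, 89, 128], [68, 87, 128], [68, 87, 128], [65, 65, 68], [65, 65, 67], [61, 61, 63], [61, 62, 64], [59, 62, 75], [59, 68, 87], [72, 95, 144], [69, 95, 142], [71, 96, 142], [71, 94, 141], [72, 95, 140], [72, 93, 139], [71, 82, 110], [114, 111, 109]]
```

View pics/v5.png

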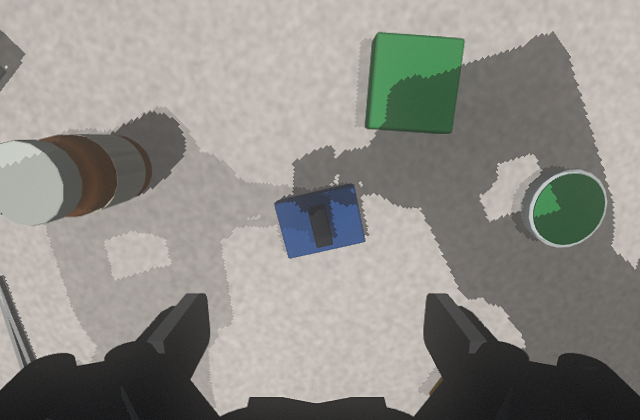

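The wrist view shows the blue tin with corners at about (276,203), (355,185), (365,240) and (288,258), and its bar from (315,197) to (327,247). The bottle is at (30,182), the green box at (416,84) and the dish at (568,208).

Run:
```python
from h import *
np.set_printoptions(precision=1,suppress=True)
c=get_calibration("wrist");im=cv2.imread("pics/w5.png");hsv=cv2.cvtColor(im,cv2.COLOR_BGR2HSV)
roi=np.zeros(im.shape[:2],bool);roi[175:270,265:375]=1
b=roi&(hsv[:,:,0]>95)&(hsv[:,:,0]<135)&(hsv[:,:,1]>80)
m=cv2.morphologyEx(b.astype(np.uint8),cv2.MORPH_CLOSE,np.ones((25,25)))
P=np.argwhere(m)[:,::-1]
k=roi&(hsv[:,:,1]<75)&(im.max(2)<90);k=cv2.morphologyEx((k&(m>0)).astype(np.uint8),cv2.MORPH_OPEN,np.ones((3,3)))
n,l,st,ce=cv2.connectedComponentsWithStats(k);print(st[1:])
Q=np.argwhere(l==1+st[1:,4].argmax())[:,::-1]
for nm,p,z in(("tin",P,.016),("bar",Q,.030)):
    w=ray(c,p.astype(float),z)[:,:2]*1000
    r=cv2.minAreaRect(w.astype(np.float32));print(nm,r,cv2.boxPoints(r))
    q=cv2.boxPoints(cv2.minAreaRect(p.astype(np.float32)));print(q)
v=cv2.resize(im[170:275,260:380],None,fx=5,fy=5,interpolation=cv2.INTER_NEAREST);cv2.imwrite("pics/v6.png",v)
```

```text
[[300 195  33  52 914]]
tin ((643.6958618164062, -197.58934020996094), (59.238521575927734, 43.38862991333008), 59.67754364013672) [[ 610.  -212.2]
 [ 647.5 -234.1]
 [ 677.4 -183. ]
 [ 639.9 -161.1]]
[[274.1 202.9]
 [353.  185.3]
 [365.4 241.1]
 [286.5 258.7]]
bar ((645.662841796875, -201.30520629882812), (21.022584915161133, 35.056331634521484), 68.85936737060547) [[ 625.5 -204.8]
 [ 658.2 -217.4]
 [ 665.8 -197.8]
 [ 633.1 -185.2]]
[[298.8 204.9]
 [326.7 193. ]
 [345.8 237.6]
 [318.  249.6]]
```

View pics/v6.png

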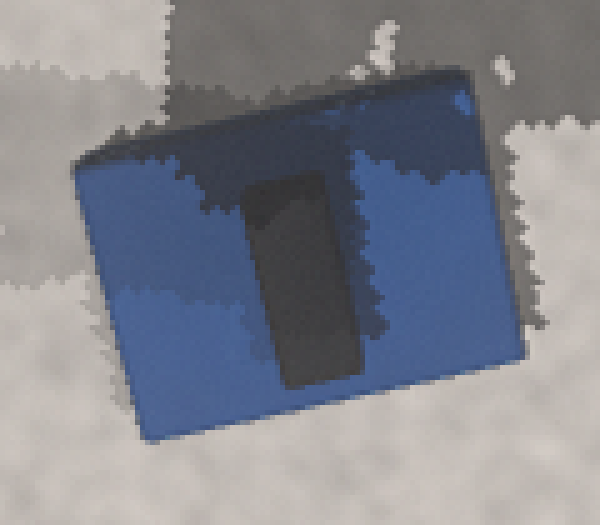

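The crop shows the tin's top face clearly, with corners at crop (78,168), (473,85), (525,357) and (148,440). The bar's corners are at crop (243,183), (323,172), (364,372) and (284,389).

Run:
```python
from h import *
np.set_printoptions(precision=1,suppress=True)
c=get_calibration("wrist")
t=np.array([[78,168],[473,85],[525,357],[148,440]])/5+[260,170]
b=np.array([[243,185],[323,173],[364,372],[284,389]])/5+[260,170]
for p,z in((t,.016),(b,.030)):
    w=ray(c,p,z)[:,:2]*1000;d=np.roll(w,-1,0)-w
    print(w,w.mean(0),np.linalg.norm(d,axis=1),np.degrees(np.arctan2(d[:,1],d[:,0])))
s=sense();q=s["tool_rot"];print("tool yaw",np.degrees(2*np.arctan2(q[1],q[0])),s["tcp_pos"])
```

```text
[[ 676.5 -183.8]
 [ 645.8 -233.9]
 [ 609.8 -212.2]
 [ 639.5 -161.7]] [ 642.9 -197.9] [58.7 42.  58.6 43. ] [-121.5  148.9   59.6  -30.8]
[[ 659.8 -201.6]
 [ 653.4 -210.8]
 [ 628.3 -195.4]
 [ 634.3 -185.4]] [ 644.  -198.3] [11.2 29.4 11.7 30.2] [-124.8  148.4   59.1  -32.5]
tool yaw -43.47402557979451 [ 0.6 -0.2  0.3]
```

```bash
python3 -m jog '{"linear":[[0.8,-4.4,0],[0,0,-20],[0,0,-40],[0,0,-30],[0,0,-20],[0,0,-7],[0,0,0]],"turn":[1,1,0.5,0,0,0,0]}' 0.5
python3 - <<'E'
from h import *
s=sense();q=s["tool_rot"];print(np.degrees(2*np.arctan2(q[1],q[0])),s["tcp_pos"])
E
python3 -m jog '{"linear":[[0,0,0],[0,0,0],[0,0,0],[0,0,0]],"turn":[0,0,0,0]}' 0 30
python3 -m jog '{"linear":[[0,0,15],[0,0,40],[0,0,40],[0,0,0]],"turn":[0,0,0,0]}'
python3 - <<'E'
from h import *
s=sense();print(s["tcp_pos"],s["finger_gap"]*85); grab("wrist","w7")
E
```

```text
t: 10.58
tcp_pos: [0.6445, -0.1985, 0.1924]
tool_rot: [0.964, -0.268, 0.0, -0.0]
force: [0.2, -0.4, -0.3]
finger_gap: 0.505
gripper_force: 0.0
-31.039532342607426 [ 0.64447449 -0.19847762  0.19240091]
t: 11.08
tcp_pos: [0.6448, -0.1991, 0.1936]
tool_rot: [0.963, -0.268, 0.001, 0.0]
force: [0.4, -0.0, 5.5]
finger_gap: 0.128
gripper_force: 31.6
t: 11.58
tcp_pos: [0.6454, -0.1994, 0.2916]
tool_rot: [0.963, -0.268, 0.004, 0.001]
force: [-0.3, -0.8, -1.1]
finger_gap: 0.13
gripper_force: 30.8
[ 0.64539758 -0.19935017  0.29158497] 11.022989660469156
```

View pics/w7.png

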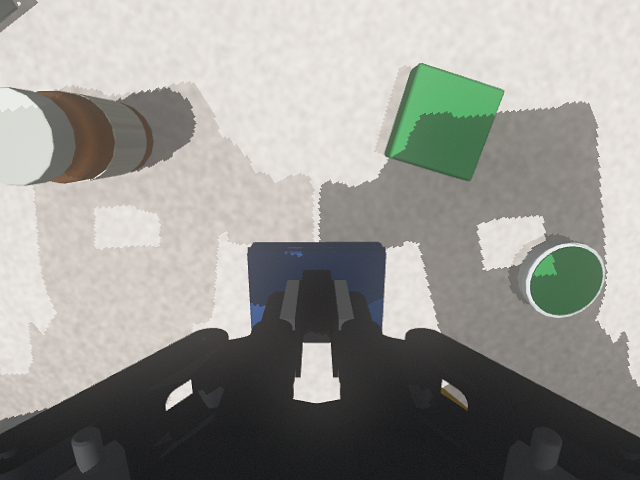

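The tin is gripped by its bar and square to the gripper. Its front bottom edge is at row 242 and spans columns 248–385.

Run:
```python
from h import *
np.set_printoptions(precision=2,suppress=True)
s=sense();c=get_calibration("wrist");im=cv2.imread("pics/w7.png").astype(int)
q=s["tool_rot"];yaw=2*np.arctan2(q[1],q[0])
print(im[236:262,265].tolist())
w=ray(c,[[249,242.5],[384,242.5]],s["tcp_pos"][2]-.1935)
d=(w[:,:2]-s["tcp_pos"][:2])*1000
a=np.array([[np.cos(yaw),np.sin(yaw)],[-np.sin(yaw),np.cos(yaw)]])
print("tool frame fwd,left",d@a.T, "yaw",np.degrees(yaw))
for x in range(255,380,20):
    col=im[236:250,x];print(x,236+int(np.argmax(np.abs(np.diff(col.sum(1))))),end=' ')
```

```text
[[198, 204, 211], [197, 204, 211], [194, 201, 208], [193, 200, 207], [192, 198, 205], [199, 205, 212], [101, 95, 96], [84, 73, 71], [87, 77, 74], [88, 77, 74], [87, 76, 73], [78, 79, 82], [84, 77, 74], [88, 77, 74], [87, 77, 73], [89, 77, 75], [92, 78, 74], [89, 77, 72], [91, 78, 73], [91, 78, 73], [90, 76, 72], [91, 77, 73], [90, 76, 72], [91, 78, 73], [91, 76, 71], [89, 75, 71]]
tool frame fwd,left [[ 19.46  32.03]
 [ 19.51 -31.32]] yaw -31.07441294555962
255 241 275 241 295 241 315 241 335 241 355 241 375 241
```

```bash
python3 -m jog '{"linear":[[-7,48,0],[-7,49,0],[-7,49,0],[-7,49,0],[-7,49,0],[-6.7,47.9,0],[0,0,0],[0,0,-30],[0,0,-16.5],[0,0,0],[0,0,0]],"turn":[0.5,0.5,0.5,0.5,0.5,0.5,0.5,0,0,0,0]}'
python3 - <<'E'
from h import *
s=sense();q=s["tool_rot"];print(tocase(s["tcp_pos"]),s["tcp_pos"][2],np.degrees(2*np.arctan2(q[1],q[0])),s["finger_gap"],s["gripper_force"]);c,im=grab("wrist","w8")
cv2.imwrite("pics/v8.png",cv2.resize(im[60:340,180:460,::-1],None,fx=2.1,fy=2.1,interpolation=cv2.INTER_CUBIC))
E
```

```text
t: 13.0
tcp_pos: [0.6028, 0.0928, 0.2407]
tool_rot: [0.993, -0.118, 0.0, -0.0]
force: [-0.1, 0.5, -0.9]
finger_gap: 0.129
gripper_force: 30.8
[[29.09384881  0.04339298]] 0.24074742129181664 -13.599804190398718 0.12882614637079612 30.792953968048096
```

View pics/v8.png

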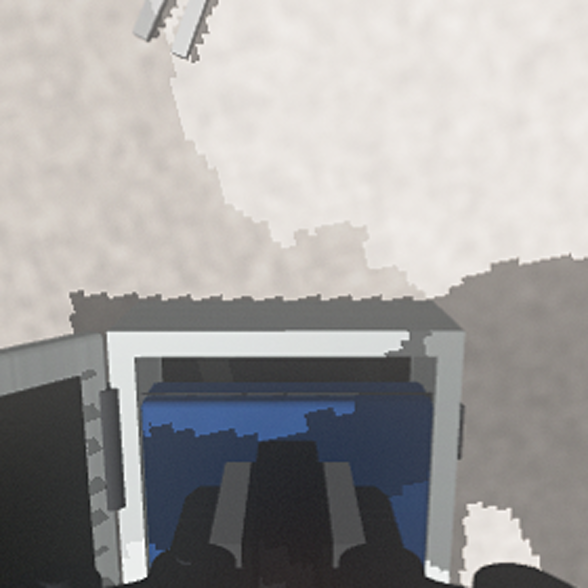

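The crop shows the tin held inside the opening. The rim's inner +x edge is at full-picture row 230 (it must be checked against +52.5). The tin's front bottom edge is at row 242 and its top edge at row 249.5, and its sides are clear of the rim on both sides.

Run:
```python
from h import *
np.set_printoptions(precision=2,suppress=True)
c=get_calibration("wrist");im=cv2.imread("pics/w8.png").astype(int)
for x in (270,300,330,350): print(x,im[218:256,x].sum(1).tolist())
print("rim",tocase(ray(c,[[250,230],[330,230]],.04)),tocase(ray(c,[[244.5,250],[388,250]],.04)))
for b in(.043,.045,.047):
    print(b,"bot",tocase(ray(c,[[316,241.9]],b)),"top",tocase(ray(c,[[316,249.5]],b+.016)),"sides",tocase(ray(c,[[248.3,255],[385.7,255]],b+.016)))
```

```text
270 [683, 682, 677, 676, 675, 675, 674, 673, 674, 676, 686, 592, 250, 179, 189, 186, 186, 182, 185, 183, 186, 177, 180, 177, 203, 202, 203, 197, 200, 245, 208, 198, 202, 247, 278, 298, 318, 326]
300 [678, 675, 671, 669, 671, 670, 672, 671, 668, 673, 682, 574, 247, 169, 185, 187, 177, 180, 173, 180, 168, 177, 179, 168, 199, 200, 206, 195, 191, 232, 221, 191, 195, 246, 281, 297, 314, 318]
330 [668, 668, 663, 662, 663, 665, 661, 660, 661, 664, 675, 570, 242, 167, 181, 187, 178, 177, 173, 174, 169, 170, 168, 167, 195, 201, 198, 189, 190, 233, 206, 190, 193, 249, 275, 294, 313, 299]
350 [663, 663, 659, 658, 656, 656, 656, 655, 655, 658, 669, 560, 248, 173, 183, 186, 177, 180, 175, 182, 176, 183, 169, 170, 199, 197, 191, 198, 191, 228, 193, 189, 196, 193, 191, 191, 198, 197]
rim [[52.56 33.15]
 [52.59 -5.79]] [[ 42.36  36.36]
 [ 42.42 -34.57]]
0.043 bot [[47.43  1.02]] top [[48.57  1.  ]] sides [[ 46.    30.85]
 [ 46.05 -29.73]]
0.045 bot [[48.    1.01]] top [[49.19  1.  ]] sides [[ 46.65  30.45]
 [ 46.7  -29.33]]
0.047 bot [[48.58  1.01]] top [[49.81  0.99]] sides [[ 47.31  30.06]
 [ 47.36 -28.93]]
```

```bash
python3 -m jog '{"linear":[[2.3,-0.6,0],[0,0,-4],[0,0,-4],[0,0,-4],[0,0,0]],"turn":[0,0,0,0,0]}'
python3 -m jog '{"linear":[[0,0,-4],[0,0,-4],[0,0,-4],[0,0,0]],"turn":[0,0,0,0]}'
```

```text
t: 13.68
tcp_pos: [0.6046, 0.0925, 0.2282]
tool_rot: [0.993, -0.118, -0.001, 0.0]
force: [0.4, -0.3, -1.9]
finger_gap: 0.126
gripper_force: 30.8
t: 14.18
tcp_pos: [0.6066, 0.092, 0.2189]
tool_rot: [0.993, -0.118, 0.003, 0.0]
force: [0.9, -1.6, 8.6]
finger_gap: 0.13
gripper_force: 32.6
```

```bash
python3 -m jog '{"linear":[[0,0,6],[0,0,0],[0,0,0]],"turn":[0,0,0]}'
python3 - <<'E'
from h import *
np.set_printoptions(precision=2,suppress=True)
s=sense();print(tocase(s["tcp_pos"]),s["tcp_pos"][2],s["tool_rot"])
c,im=grab("wrist","w9");im=im.astype(int)
for x in (270,300,330,350): print(x,im[215:262,x].sum(1).tolist())
for y in (252,256,260): print(y,im[y,225:265].sum(1).tolist(),im[y,370:405].sum(1).tolist())
E
```

```text
t: 14.55
tcp_pos: [0.6046, 0.0926, 0.2223]
tool_rot: [0.993, -0.118, -0.001, 0.0]
force: [0.8, -0.3, -1.8]
finger_gap: 0.127
gripper_force: 31.4
[[30.87  0.23]] 0.22227300258124 [ 0.99 -0.12 -0.    0.  ]
270 [339, 335, 326, 330, 336, 330, 328, 330, 324, 329, 333, 333, 332, 321, 304, 588, 680, 675, 675, 673, 672, 671, 675, 674, 673, 669, 678, 695, 454, 220, 193, 197, 220, 218, 212, 233, 246, 215, 239, 278, 302, 328, 338, 344, 342, 331, 336]
300 [336, 335, 333, 330, 333, 334, 328, 326, 333, 332, 328, 332, 331, 323, 303, 584, 673, 671, 670, 668, 667, 665, 665, 665, 666, 665, 670, 689, 450, 213, 188, 192, 219, 219, 210, 226, 210, 209, 227, 279, 300, 316, 331, 338, 327, 328, 327]
330 [336, 331, 333, 335, 335, 333, 336, 328, 332, 325, 333, 335, 332, 322, 300, 576, 666, 661, 664, 659, 659, 657, 661, 657, 659, 660, 661, 681, 440, 203, 177, 190, 208, 213, 213, 214, 253, 198, 223, 279, 305, 221, 209, 207, 208, 206, 209]
350 [332, 331, 330, 334, 333, 332, 329, 329, 330, 326, 325, 324, 327, 322, 298, 565, 661, 658, 655, 656, 655, 653, 655, 652, 653, 654, 655, 678, 433, 201, 170, 178, 210, 204, 2
[... 506 characters left out ...]
84, 267, 298, 306, 305, 304, 299, 306, 305, 304, 308, 307, 309, 326, 329, 331, 334, 331, 334, 337, 329, 333, 334, 332, 336, 331, 330, 325, 330] [201, 203, 200, 209, 205, 205, 213, 205, 206, 204, 204, 212, 202, 205, 203, 223, 281, 294, 292, 297, 293, 295, 298, 298, 295, 306, 339, 336, 330, 333, 330, 326, 389, 479, 473]
260 [255, 252, 252, 689, 671, 667, 665, 668, 667, 666, 673, 681, 368, 286, 299, 304, 304, 300, 307, 294, 305, 304, 302, 303, 325, 340, 349, 348, 345, 343, 344, 344, 343, 344, 347, 346, 344, 338, 346, 347] [204, 200, 204, 204, 203, 204, 202, 195, 207, 208, 205, 201, 207, 199, 199, 237, 297, 287, 292, 294, 302, 292, 290, 295, 296, 314, 330, 330, 387, 481, 467, 468, 469, 468, 472]
```

Run:
```python
from h import *
np.set_printoptions(precision=2,suppress=True)
c=get_calibration("wrist")
print("rim",tocase(ray(c,[[316,243.4]],.04)),"y",tocase(ray(c,[[236.7,256],[395.7,256]],.04)))
for r in (251,253.5):print(r,[tocase(ray(c,[[316,r]],z))[0,0].round(2) for z in(.039,.041,.043,.045)])
for r in (246.5,):print("below",[tocase(ray(c,[[316,r]],z))[0,0].round(2) for z in(.025,.028,.03)])
print("sides",[tocase(ray(c,[[248.5,256],[385.6,256]],z))[:,1].round(2) for z in(.041,.043,.045)])
im=cv2.imread("pics/w9.png").astype(int)
for x in(256,262,300,340,350,360,370,378):print(x,im[241:260,x].tolist()[3:8:2],np.argmax(np.diff(im[249:258,x].sum(1)))+249)
```

```text
rim [[52.56  1.05]] y [[ 46.72  36.04]
 [ 46.8  -34.13]]
251 [np.float64(48.76), np.float64(49.4), np.float64(50.04), np.float64(50.67)]
253.5 [np.float64(47.6), np.float64(48.25), np.float64(48.91), np.float64(49.56)]
below [np.float64(46.58), np.float64(47.49), np.float64(48.1)]
sides [array([ 30.62, -29.45]), array([ 30.23, -29.05]), array([ 29.84, -28.64])]
256 [[73, 73, 72], [68, 67, 64], [84, 72, 64]] 253
262 [[72, 71, 71], [69, 67, 65], [83, 70, 63]] 253
300 [[71, 72, 70], [66, 64, 62], [85, 70, 64]] 253
340 [[68, 67, 66], [63, 62, 61], [82, 67, 61]] 249
350 [[67, 67, 67], [60, 60, 58], [79, 65, 60]] 251
360 [[59, 60, 60], [63, 63, 61], [82, 67, 60]] 253
370 [[60, 61, 62], [60, 59, 58], [81, 67, 61]] 256
378 [[61, 61, 62], [58, 60, 61], [79, 66, 59]] 251
```

```bash
python3 -m jog '{"linear":[[2,-0.5,0],[0,0,-3],[0,0,-3],[0,0,0]],"turn":[0,0,0,0]}'
python3 -m jog '{"linear":[[0,0,-3],[0,0,0],[0,0,0]],"turn":[0,0,0]}'
python3 - <<'E'
from h import *
s=sense();print(tocase(s["tcp_pos"]),s["tcp_pos"][2],s["tool_rot"],s["force"],s["ft_torque"])
E
```

```text
t: 15.1
tcp_pos: [0.6077, 0.0918, 0.2181]
tool_rot: [0.993, -0.118, 0.001, 0.0]
force: [-1.4, -0.7, 7.3]
finger_gap: 0.129
gripper_force: 32.6
t: 15.48
tcp_pos: [0.6084, 0.0916, 0.2166]
tool_rot: [0.993, -0.118, 0.003, 0.0]
force: [0.3, -1.6, 12.4]
finger_gap: 0.128
gripper_force: 33.7
[[34.87999376  0.19798846]] 0.21656868040110744 [ 9.93007813e-01 -1.18012487e-01  2.92120457e-03  5.32009725e-05] [ 0.33349825 -1.60730698 12.39008734] [-0.09423763  0.31548551  0.05551029]
```

```bash
python3 -m jog '{"linear":[[0,0,5],[0,0,0],[0,0,0]],"turn":[0,0,0]}'
python3 - <<'E'
from h import *
np.set_printoptions(precision=2,suppress=True)
s=sense();print(tocase(s["tcp_pos"]),s["tcp_pos"][2])
c,im=grab("wrist","w10");im=im.astype(int)
for x in (270,300,): print(x,im[236:266,x].sum(1).tolist())
for x in (255,320,380):print("rim",tocase(ray(c,[[x,236+np.argmin(np.diff(im[236:255,x].sum(1)))+.5]],.04)))
c2,i2=grab("side","s10");c3,i3=grab("scene","sc10")
cv2.imwrite("pics/v10.png",i2[:,:,::-1])
# box position from scene: red pixels in the case
h=cv2.cvtColor(i3,cv2.COLOR_RGB2HSV);r=((h[:,:,0]<8)|(h[:,:,0]>172))&(h[:,:,1]>120);m=np.zeros_like(r);m[240:320,355:445]=1
P=np.argwhere(r&m)[:,::-1].astype(float)
if len(P):
  q=tocase(ray(c3,P,.028));print("red case extents",np.percentile(q,[1,50,99],axis=0),len(P))
E
```

```text
t: 15.85
tcp_pos: [0.6065, 0.0921, 0.2181]
tool_rot: [0.993, -0.118, -0.001, 0.0]
force: [-0.3, 0.3, -1.5]
finger_gap: 0.13
gripper_force: 31.9
[[32.88  0.2 ]] 0.21806150760376455
270 [297, 587, 675, 675, 672, 672, 670, 668, 670, 671, 670, 668, 670, 679, 590, 261, 197, 214, 214, 208, 253, 285, 313, 349, 341, 341, 345, 347, 349, 230]
300 [305, 578, 669, 668, 665, 665, 664, 663, 662, 664, 664, 662, 665, 679, 566, 266, 201, 217, 231, 208, 249, 285, 314, 335, 332, 332, 334, 334, 328, 334]
rim [[52.58 27.06]]
rim [[52.62 -0.7 ]]
rim [[ 52.64 -26.33]]
red case extents [[-48.53   5.84]
 [-41.4   23.65]
 [ 17.13  31.38]] 71
```

Run:
```python
from h import *
np.set_printoptions(precision=2,suppress=True)
c=get_calibration("wrist");im=cv2.imread("pics/w10.png").astype(int)
for y in(262,268,276,284,292): print(y,im[y,230:262].sum(1).tolist(),im[y,372:402].sum(1).tolist())
for r in (254.5,256,257.5):print(r,[tocase(ray(c,[[316,r]],z))[0,0].round(2) for z in(.033,.035,.037,.039,.041)])
```

```text
262 [667, 667, 667, 675, 687, 270, 298, 303, 301, 307, 305, 305, 300, 301, 303, 305, 305, 298, 283, 322, 339, 354, 349, 350, 351, 354, 355, 358, 358, 347, 225, 231] [201, 205, 211, 210, 198, 200, 203, 201, 213, 208, 207, 202, 206, 242, 300, 292, 291, 287, 290, 289, 299, 297, 292, 292, 298, 315, 332, 333, 336, 333]
268 [664, 664, 662, 670, 676, 474, 281, 302, 302, 304, 303, 298, 307, 294, 302, 305, 298, 300, 259, 211, 218, 224, 220, 217, 221, 222, 220, 213, 220, 218, 225, 213] [203, 196, 200, 199, 201, 201, 201, 202, 199, 205, 200, 198, 209, 260, 292, 292, 285, 285, 300, 290, 297, 295, 287, 282, 300, 317, 330, 332, 328, 333]
276 [664, 662, 662, 664, 666, 686, 264, 290, 299, 301, 302, 298, 298, 295, 291, 298, 298, 298, 291, 201, 207, 214, 211, 211, 216, 217, 214, 209, 217, 210, 214, 208] [195, 197, 190, 190, 193, 201, 192, 196, 193, 200, 195, 194, 201, 246, 294, 290, 288, 288, 285, 290, 289, 291, 290, 283, 299, 393, 475, 475, 465, 471]
284 [660, 661, 659, 656, 662, 672, 471, 271, 291, 296, 297, 292, 298, 296, 296, 290, 297, 292, 290, 194, 197, 213, 205, 203, 205, 205, 209, 213, 204, 205, 192, 208] [187, 185, 191, 194, 191, 192, 188, 190, 193, 192, 197, 179, 213, 266, 291, 284, 284, 283, 290, 289, 289, 284, 285, 316, 411, 471, 457, 464, 466, 464]
292 [655, 657, 656, 655, 655, 664, 685, 256, 286, 293, 292, 292, 293, 289, 284, 288, 292, 297, 294, 211, 194, 196, 199, 201, 197, 199, 197, 200, 199, 192, 197, 193] [183, 187, 183, 191, 181, 202, 231, 228, 231, 229, 226, 213, 240, 293, 286, 280, 282, 291, 284, 291, 290, 285, 282, 370, 471, 459, 460, 456, 458, 464]
254.5 [np.float64(48.68), np.float64(49.34), np.float64(49.99), np.float64(50.65), np.float64(51.31)]
256 [np.float64(47.97), np.float64(48.64), np.float64(49.3), np.float64(49.97), np.float64(50.64)]
257.5 [np.float64(47.26), np.float64(47.94), np.float64(48.61), np.float64(49.29), np.float64(49.96)]
```

```bash
python3 -m jog '{"linear":[[0,0,20],[0,0,30],[4,-50,0],[5,-52,0],[4.5,-50,0],[0,0,-30],[0,0,-30],[0,0,-8],[0,0,-4],[0,0,-2],[0,0,0]],"turn":[0,0,0,0,0,0,0,0,0,0,0]}'
python3 -m jog '{"linear":[[0,0,-2],[0,0,0]],"turn":[0,0]}'
```

```text
t: 17.38
tcp_pos: [0.6208, -0.0599, 0.1956]
tool_rot: [0.993, -0.118, 0.001, 0.0]
force: [-0.1, 0.1, -1.3]
finger_gap: 0.129
gripper_force: 31.9
t: 17.62
tcp_pos: [0.6207, -0.0599, 0.1951]
tool_rot: [0.993, -0.118, 0.001, 0.0]
force: [-3.0, 0.7, 8.9]
finger_gap: 0.128
gripper_force: 33.2
```

```bash
python3 -m jog '{"linear":[[0,0,-2],[0,0,0],[0,0,0]],"turn":[0,0,0]}'
python3 -m jog '{"linear":[[0,0,0],[0,0,0],[0,0,0],[0,0,4],[0,0,0]],"turn":[0,0,0,0,0]}' 0.35
python3 - <<'E'
from h import *
np.set_printoptions(precision=2,suppress=True)
s=sense();print(s["tcp_pos"],tocase(s["tcp_pos"]))
c,im=grab("wrist","w11");im=im.astype(int)
g=im[:,:,2]-im[:,:,0]
for x in(270,280,300,350,360):print(x,im[222:262,x].sum(1).tolist())
for y in(262,276,290):print(y,im[y,240:268].sum(1).tolist(),im[y,366:396].sum(1).tolist())
E
```

```text
t: 18.0
tcp_pos: [0.6206, -0.0599, 0.1949]
tool_rot: [0.993, -0.118, 0.001, 0.0]
force: [-5.5, 0.2, 20.4]
finger_gap: 0.13
gripper_force: 34.5
t: 18.62
tcp_pos: [0.6206, -0.0601, 0.1948]
tool_rot: [0.993, -0.118, 0.0, 0.0]
force: [0.1, -0.3, 1.0]
finger_gap: 0.351
gripper_force: 0.0
[ 0.62 -0.06  0.19] [[  82.31 -144.37]]
270 [543, 551, 555, 550, 556, 554, 555, 552, 548, 545, 546, 545, 546, 550, 553, 550, 556, 558, 561, 563, 565, 560, 565, 561, 561, 563, 582, 334, 279, 221, 210, 211, 213, 213, 215, 254, 211, 207, 232, 277]
280 [577, 572, 574, 573, 575, 570, 565, 563, 560, 558, 558, 560, 558, 558, 550, 554, 555, 547, 552, 551, 548, 548, 547, 553, 560, 383, 363, 377, 336, 219, 204, 211, 209, 209, 219, 204, 208, 196, 229, 261]
300 [546, 539, 537, 537, 534, 534, 536, 540, 551, 558, 553, 564, 559, 565, 562, 554, 549, 545, 547, 549, 540, 539, 542, 540, 535, 547, 554, 568, 479, 240, 193, 197, 202, 204, 199, 197, 192, 201, 224, 263]
350 [565, 568, 565, 563, 566, 564, 568, 570, 572, 575, 577, 589, 581, 583, 578, 577, 567, 565, 569, 558, 561, 576, 327, 290, 304, 304, 306, 299, 275, 199, 195, 1
[... 436 characters left out ...]
87, 190, 191, 187, 184, 193, 187, 182, 190, 180, 241, 345, 374, 370, 374, 379, 380, 378, 384, 382, 383, 385]
276 [552, 548, 544, 547, 539, 536, 533, 543, 439, 195, 208, 219, 216, 215, 213, 217, 211, 216, 210, 212, 210, 209, 212, 210, 212, 206, 207, 207] [180, 175, 175, 182, 183, 179, 179, 181, 176, 172, 178, 176, 181, 176, 174, 182, 173, 181, 279, 384, 377, 375, 375, 369, 367, 364, 359, 362, 356, 362]
290 [625, 621, 623, 624, 625, 624, 622, 533, 547, 337, 194, 206, 210, 210, 210, 207, 207, 206, 204, 203, 219, 241, 246, 243, 241, 235, 240, 244] [217, 217, 222, 218, 227, 223, 213, 188, 170, 175, 168, 169, 167, 166, 169, 165, 161, 253, 369, 353, 350, 355, 356, 362, 365, 366, 371, 376, 376, 380]
```

Run:
```python
from h import *
np.set_printoptions(precision=2,suppress=True)
c=get_calibration("wrist");T=tocase(sense()["tcp_pos"])
print("bot",tocase(ray(c,[[270,250],[360,250.3],[350,250.3]],0))-T)
for r in(257,259,260.5):print(r,tocase(ray(c,[[316,r]],.016))-T)
print(tocase(ray(c,[[248.4,276],[384,276],[249.1,290],[383.2,290]],.016))-T)
```

```text
bot [[ 15.    22.74]
 [ 14.9  -20.03]
 [ 14.9  -15.27]]
257 [[16.88  0.87]]
259 [[15.97  0.87]]
260.5 [[15.29  0.87]]
[[  8.07  30.47]
 [  8.14 -28.92]
 [  1.44  30.49]
 [  1.51 -28.92]]
```

```bash
python3 -m jog '{"linear":[[-3.3,0.8,0.5],[-3,0.7,0],[0,0,0]],"turn":[0,0,0]}'
python3 -m jog '{"linear":[[0,0,0],[0,0,0],[0,0,0],[0,0,0]],"turn":[0,0,0,0]}' 0 40
python3 -m jog '{"linear":[[0,0,10],[0,0,25],[0,0,20],[0,0,0],[0,0,0]],"turn":[0,0,0,0,0]}'
python3 - <<'E'
from h import *
np.set_printoptions(precision=2,suppress=True)
s=sense();print(s["tcp_pos"],s["tool_rot"])
c,im=grab("wrist","w12");im=im.astype(int)
for x in(265,280,350,365):print(x,im[222:262,x].sum(1).tolist())
for y in(255,265,275,285,295):print(y,im[y,235:262].sum(1).tolist(),im[y,372:400].sum(1).tolist())
E
```

```text
t: 19.05
tcp_pos: [0.6136, -0.0584, 0.1951]
tool_rot: [0.993, -0.118, -0.0, -0.0]
force: [-0.0, 0.3, -0.3]
finger_gap: 0.35
gripper_force: 0.0
t: 19.55
tcp_pos: [0.6142, -0.0585, 0.1954]
tool_rot: [0.993, -0.118, 0.0, 0.0]
force: [-0.6, 0.8, 2.0]
finger_gap: 0.123
gripper_force: 40.7
t: 20.18
tcp_pos: [0.6137, -0.0584, 0.2497]
tool_rot: [0.993, -0.118, -0.001, -0.0]
force: [0.2, -0.4, -1.4]
finger_gap: 0.123
gripper_force: 40.4
[ 0.61 -0.06  0.25] [ 0.99 -0.12 -0.   -0.  ]
265 [585, 589, 591, 590, 578, 581, 571, 565, 566, 566, 568, 568, 566, 581, 495, 259, 222, 234, 227, 219, 290, 237, 224, 254, 289, 304, 326, 334, 327, 330, 334, 325, 326, 332, 330, 326, 328, 323, 329, 325]
280 [598, 593, 594, 587, 584, 576, 570, 565, 556, 553, 554, 564, 572, 588, 505, 258, 208, 220, 220, 217, 282, 226, 210, 246, 285, 301, 320, 323, 320, 322, 323, 322, 321, 319, 321, 323, 327, 312, 318, 316]
350 [406, 410, 410, 405, 402, 402, 404, 407, 404, 403, 404, 396, 400, 403, 352, 211, 195, 202, 197, 185, 258, 201, 186, 226, 269, 289, 199, 187, 280, 287, 286, 205, 192, 187, 182, 193, 189, 179, 181, 191]
365 [40
[... 902 characters left out ...]
84, 193, 193, 188, 189, 195, 189, 189, 195, 190, 188, 196, 297, 408, 393, 397, 388, 388, 388, 389, 390, 386, 386, 390, 390, 390, 388, 388]
285 [675, 676, 676, 670, 671, 671, 671, 669, 666, 663, 661, 660, 661, 666, 534, 201, 225, 233, 232, 228, 229, 228, 227, 225, 224, 222, 223] [187, 186, 189, 191, 192, 189, 193, 193, 191, 186, 181, 373, 618, 674, 658, 652, 655, 661, 663, 665, 670, 590, 366, 383, 389, 389, 392, 388]
295 [668, 668, 663, 664, 659, 660, 660, 659, 654, 651, 651, 647, 654, 665, 672, 270, 213, 224, 225, 221, 228, 221, 223, 221, 227, 217, 213] [229, 230, 227, 230, 225, 227, 231, 234, 226, 223, 237, 482, 675, 658, 656, 652, 652, 653, 644, 646, 644, 644, 639, 642, 642, 648, 650, 655]
```

Run:
```python
from h import *
np.set_printoptions(precision=2,suppress=True)
c=get_calibration("wrist");t=sense()["tcp_pos"];T=tocase(t)
print("T",T);b=t[2]-.195
print("bot",tocase(ray(c,[[265,236.4],[365,236.4]],b))-T)
for r in(242.2,243.5,245):print(r,tocase(ray(c,[[316,r]],b+.016))-T)
print(tocase(ray(c,[[247.9,255],[385,255]],b+.016))-T)
print("target delta to case(30.5..)",(CC+R@np.array([29.5,.7])/1000-t[:2])*1000)
```

```text
T [[  75.14 -144.38]]
bot [[ 21.2   24.9 ]
 [ 21.26 -22.19]]
242.2 [[23.06  0.87]]
243.5 [[22.48  0.87]]
245 [[21.81  0.87]]
[[ 17.27  30.24]
 [ 17.34 -28.91]]
target delta to case(30.5..) [-10.25 151.74]
```

```bash
python3 -m jog '{"linear":[[-3.4,50,0],[-3.4,50,0],[-3.5,51.7,0],[0,0,0],[0,0,-8],[0,0,0],[0,0,0]],"turn":[0,0,0,0,0,0,0]}'
python3 - <<'E'
from h import *
np.set_printoptions(precision=2,suppress=True)
s=sense();t=s["tcp_pos"];print(tocase(t),t[2]);b=t[2]-.195
c,im=grab("wrist","w13");im=im.astype(int)
for x in(270,300,350):
    v=im[215:262,x].sum(1);print(x,v.tolist())
E
```

```text
t: 21.1
tcp_pos: [0.6039, 0.0918, 0.2418]
tool_rot: [0.993, -0.119, -0.0, 0.0]
force: [-0.1, -0.4, -1.6]
finger_gap: 0.124
gripper_force: 40.4
[[30.44 -0.64]] 0.24177612900457862
270 [329, 326, 331, 313, 385, 683, 684, 678, 674, 672, 672, 674, 676, 675, 682, 701, 603, 259, 178, 188, 188, 187, 209, 212, 211, 209, 197, 282, 220, 204, 239, 282, 304, 323, 326, 326, 326, 324, 326, 320, 324, 330, 319, 318, 322, 319, 316]
300 [330, 323, 323, 318, 383, 676, 677, 670, 671, 669, 667, 669, 671, 665, 671, 694, 358, 176, 184, 185, 185, 179, 204, 208, 201, 209, 194, 271, 205, 192, 235, 278, 295, 311, 322, 320, 314, 312, 319, 312, 312, 311, 313, 315, 309, 306, 308]
350 [329, 326, 325, 309, 473, 663, 662, 656, 656, 658, 655, 656, 653, 654, 656, 677, 443, 214, 178, 188, 181, 187, 212, 205, 201, 199, 194, 274, 208, 192, 233, 263, 279, 294, 306, 296, 316, 300, 209, 190, 196, 188, 194, 200, 193, 194, 192]
```

```bash
python3 - <<'E'
from h import *
c=get_calibration("wrist")
print(tocase(ray(c,[[300,231.4]],.04)),[tocase(ray(c,[[300,236.7]],z)) for z in(.045,.047)],[tocase(ray(c,[[300,243.5]],z)) for z in(.061,.063)])
E
python3 -m jog '{"linear":[[-0.6,0.6,0],[0,0,-4],[0,0,-4],[0,0,-4],[0,0,-4],[0,0,0]],"turn":[0,0,0,0,0,0]}'
python3 -m jog '{"linear":[[0,0,-4],[0,0,-3],[0,0,0]],"turn":[0,0,0]}'
```

```text
[[52.65191478  8.17472675]] [array([[51.3349341 ,  7.97434067]]), array([[51.88281034,  7.88060521]])] [array([[52.66524553,  7.26318167]]), array([[53.25372828,  7.1689311 ]])]
t: 21.9
tcp_pos: [0.603, 0.0938, 0.2257]
tool_rot: [0.993, -0.118, -0.001, 0.0]
force: [0.5, -0.7, -1.0]
finger_gap: 0.126
gripper_force: 40.4
t: 22.28
tcp_pos: [0.6046, 0.0935, 0.2219]
tool_rot: [0.993, -0.118, 0.003, -0.0]
force: [-1.2, -1.5, 12.6]
finger_gap: 0.125
gripper_force: 42.3
```

```bash
python3 -m jog '{"linear":[[0,0,25],[0,0,45],[-40,10,30],[-40,10,0],[-30,7,0],[0,0,0],[0,0,0]],"turn":[0,0,0,0,0,0,0]}'
python3 - <<'E'
from case import *
np.set_printoptions(precision=2,suppress=True)
s=sense();print(tocase(s["tcp_pos"]),s["tcp_pos"][2])
c,im=grab("wrist","w14")
p=proj(c,[[*(CC+R@np.array(v)/1000),z] for v,z in(((-52.5,0),.04),((52.5,0),.04),((5.5,0),.028),((-18.5,0),.036),((0,30),.028),((0,-30),.028))]);print(p)
h=cv2.cvtColor(im,cv2.COLOR_RGB2HSV);r=((h[:,:,0]<8)|(h[:,:,0]>172))&(h[:,:,1]>120)
n,l,st,_=cv2.connectedComponentsWithStats(r.astype(np.uint8));print(st[1:][st[1:,4]>100])
x0=int(p[2,0])
for x in(x0-45,x0-25,x0,x0+25,x0+45):
    k=int(p[2,1]);rr=np.nonzero(r[k-30:k+120,x])[0]+k-30
    if len(rr):print(x,rr.min(),rr.max(),tocase(ray(c,[[x,rr.min()],[x,rr.max()+1]],.028)).tolist())
E
```

```text
t: 23.15
tcp_pos: [0.4942, 0.1207, 0.3196]
tool_rot: [0.993, -0.118, 0.001, -0.0]
force: [0.8, 0.5, -1.0]
finger_gap: 0.119
gripper_force: 40.7
[[-83.06   1.64]] 0.3195740929530746
[[320.   192.54]
 [320.63  24.3 ]
 [320.16 105.44]
 [320.14 141.7 ]
 [276.44 113.87]
 [363.82 114.  ]]
[[ 273  101   87   85 4973]
 [ 459  216  129  104 7556]
 [ 220  305   32   35  847]]
275 101 184 [[8.37570131975947, 30.769039742513822], [-48.814266646971774, 32.30864864285686]]
295 101 185 [[8.36330985107347, 17.142924825698554], [-49.52648370737955, 17.911799554638538]]
320 101 185 [[8.37327586304365, 0.12227511413296477], [-49.50679708960365, -0.0960788180782707]]
345 102 185 [[7.765468428248058, -16.912049145513688], [-49.475356744376136, -18.10466823900713]]
```

```bash
python3 -m jog '{"linear":[[30,-45,0],[30,-45,0],[30,-45,0],[30,-45,0],[0,0,-40],[0,0,-45],[0,0,-30],[0,0,-7],[0,0,-4],[0,0,-3],[0,0,0],[0,0,0]],"turn":[0,0,0,0,0,0,0,0,0,0,0,0]}'
python3 -m jog '{"linear":[[0,0,0],[0,0,0],[0,0,3],[0,0,30],[0,0,30],[0,0,0],[0,0,0]],"turn":[0,0,0,0,0,0,0]}' 0.35
```

```text
t: 24.7
tcp_pos: [0.612, -0.0593, 0.195]
tool_rot: [0.993, -0.118, -0.002, 0.0]
force: [-13.0, 0.3, 26.5]
finger_gap: 0.126
gripper_force: 44.4
t: 25.58
tcp_pos: [0.613, -0.0592, 0.2525]
tool_rot: [0.993, -0.118, -0.001, -0.0]
force: [0.3, 0.6, -0.6]
finger_gap: 0.347
gripper_force: 0.0
```

```bash
python3 -m jog '{"linear":[[-12,53,0],[-12,53,0],[-12.3,53.3,0],[0,0,0],[0,0,-25],[0,0,-21.5],[0,0,0]],"turn":[0,0,0,0,0,0,0]}' 0 20
python3 -m jog '{"linear":[[-3,0.7,0],[-3,0.7,0],[-2,0.5,0],[-1,0.2,0],[0,0,0]],"turn":[0,0,0,0,0]}'
python3 -m jog '{"linear":[[-1.5,0.4,0],[-1.5,0.4,0],[-1,0.2,0],[0,0,0],[0,0,0]],"turn":[0,0,0,0,0]}'
python3 - <<'E'
from h import *
s=sense();print(tocase(s["tcp_pos"]),s["tcp_pos"][2],s["force"])
E
```

```text
t: 26.45
tcp_pos: [0.5762, 0.0992, 0.2043]
tool_rot: [0.993, -0.119, -0.003, 0.0]
force: [-0.6, 0.5, -0.0]
finger_gap: 0.0
gripper_force: 0.0
t: 27.08
tcp_pos: [0.5683, 0.1022, 0.2073]
tool_rot: [0.993, -0.118, 0.001, -0.0]
force: [1.1, -0.3, 1.2]
finger_gap: -0.001
gripper_force: 1.1
t: 27.7
tcp_pos: [0.566, 0.1028, 0.2074]
tool_rot: [0.993, -0.118, 0.004, -0.0]
force: [5.8, -1.8, 1.5]
finger_gap: -0.001
gripper_force: 2.6
[[-9.00086215  1.1395147 ]] 0.20744510027927066 [ 5.78334867 -1.77223529  1.54150559]
```

```bash
python3 -m jog '{"linear":[[-1,0.2,0],[0,0,0],[0,0,0]],"turn":[0,0,0]}'
python3 -m jog '{"linear":[[3,-0.7,0],[2,-0.5,0],[0,0,15],[0,0,50],[-40,10,50],[-39,9,0],[0,0,0],[0,0,0]],"turn":[0,0,0,0,0,0,0,0]}'
python3 - <<'E'
from case import *
np.set_printoptions(precision=2,suppress=True)
s=sense();print(tocase(s["tcp_pos"]),s["tcp_pos"][2])
c,im=grab("wrist","w15")
p=proj(c,[[*(CC+R@np.array(v)/1000),z] for v,z in(((-52.5,0),.04),((52.5,0),.04),((5.5,0),.028),)])
h=cv2.cvtColor(im,cv2.COLOR_RGB2HSV);r=((h[:,:,0]<8)|(h[:,:,0]>172))&(h[:,:,1]>120)
x0=int(p[2,0])
for x in(x0-40,x0-25,x0,x0+25,x0+40):
    k=int(p[2,1]);rr=np.nonzero(r[k-30:k+120,x])[0]+k-30
    if len(rr):print(x,rr.min(),rr.max(),tocase(ray(c,[[x,rr.min()],[x,rr.max()+1]],.028)).tolist())
g=im.min(2).astype(int);k=int(p[1,1]);print("rim+x",k,g[k-12:k+12,x0].tolist());k=int(p[0,1]);print("rim-x",k,g[k-12:k+12,x0].tolist(),tocase(ray(c,[[x0,k]],.04)))
E
```

```text
t: 28.08
tcp_pos: [0.5656, 0.1029, 0.2076]
tool_rot: [0.993, -0.118, 0.005, -0.0]
force: [5.7, -3.0, 0.9]
finger_gap: 0.003
gripper_force: 2.9
t: 29.08
tcp_pos: [0.49, 0.1209, 0.3201]
tool_rot: [0.993, -0.118, -0.0, 0.0]
force: [1.1, -0.1, 0.4]
finger_gap: -0.002
gripper_force: 0.0
[[-87.16   0.85]] 0.3201106907750448
278 99 182 [[4.661762777111671, 27.714537911985943], [-52.44745095983298, 29.132549267135467]]
293 99 182 [[4.656588345071905, 17.50015801786728], [-52.43996040848214, 18.32738892148141]]
318 99 182 [[4.670886774333469, 0.48557564079815707], [-52.41754689346275, 0.32908760092217765]]
343 99 182 [[4.71381247800729, -16.530223914449763], [-52.382719674899874, -17.670587176460568]]
rim+x 15 [222, 227, 238, 239, 239, 239, 239, 239, 238, 239, 239, 242, 228, 93, 101, 115, 114, 113, 110, 112, 113, 112, 112, 112]
rim-x 185 [82, 82, 82, 84, 80, 83, 84, 85, 81, 74, 108, 108, 163, 224, 226, 224, 223, 224, 223, 223, 243, 224, 220, 221] [[-52.34   0.39]]
```

```bash
python3 -m jog '{"linear":[[31,-45,0],[31,-45,0],[31,-45,0],[30,-45,-25],[0,0,-40],[0,0,0],[0,0,0]],"turn":[0,0,0,0,0,0,0]}' 0.35
python3 - <<'E'
from h import *
np.set_printoptions(precision=2,suppress=True)
s=sense();t=s["tcp_pos"];T=tocase(t);print(t)
c,im=grab("wrist","w16");im=im.astype(int)
h=cv2.cvtColor(im.astype(np.uint8),cv2.COLOR_RGB2HSV)
b=(h[:,:,0]>95)&(h[:,:,0]<135)&(h[:,:,1]>60)
n,l,st,_=cv2.connectedComponentsWithStats(b.astype(np.uint8));print(st[1:][st[1:,4]>150])
p=proj(c,[[*(CC+R@(T[0]+v)/1000),.016] for v in([22,0],[-22,0],[22,30],[22,-30])]);print(p)
y0=int(p[0,1])
for x in(285,300,345,355):print(x,y0-20,im[y0-20:y0+20,x].sum(1).tolist())
y1=y0+25
print(y1,im[y1,int(p[2,0])-15:int(p[2,0])+15].sum(1).tolist(),int(p[2,0])-15,im[y1,int(p[3,0])-15:int(p[3,0])+15].sum(1).tolist(),int(p[3,0])-15)
E
```

```text
t: 30.0
tcp_pos: [0.6136, -0.059, 0.2552]
tool_rot: [0.993, -0.118, -0.0, -0.0]
force: [-0.5, -0.6, 0.2]
finger_gap: 0.351
gripper_force: 0.0
[ 0.61 -0.06  0.26]
[[ 268  221  100   68 5305]]
[[317.61 215.84]
 [317.44 285.3 ]
 [266.63 215.78]
 [368.59 215.93]]
285 195 [551, 544, 540, 536, 530, 532, 539, 534, 543, 546, 542, 547, 552, 553, 545, 551, 546, 550, 551, 566, 333, 228, 214, 218, 250, 217, 259, 283, 312, 312, 314, 317, 312, 313, 348, 346, 347, 347, 343, 345]
300 195 [533, 532, 533, 535, 535, 540, 537, 539, 540, 538, 534, 538, 534, 534, 541, 540, 550, 556, 555, 570, 345, 232, 215, 211, 244, 212, 252, 279, 304, 302, 306, 307, 310, 310, 226, 203, 210, 209, 211, 209]
345 195 [545, 548, 552, 557, 577, 581, 579, 640, 646, 641, 639, 635, 635, 629, 626, 627, 628, 544, 537, 514, 330, 229, 207, 199, 239, 210, 244, 274, 291, 298, 340, 340, 342, 339, 251, 232, 236, 234, 239, 231]
355 195 [629, 627, 616, 618, 610, 611, 611, 617, 624, 626, 629, 628, 636, 642, 651, 573, 561, 571, 574, 581, 553, 283, 204, 204, 204, 205, 217, 226, 243, 246, 244, 243, 241, 243, 243, 248, 240, 241, 238, 239]
240 [627, 630, 628, 623, 618, 618, 614, 618, 614, 614, 618, 621, 631, 636, 630, 550, 551, 441, 321, 337, 357, 354, 348, 347, 350, 349, 347, 348, 346, 348] 251 [233, 235, 229, 233, 233, 231, 229, 234, 233, 229, 230, 236, 234, 228, 244, 324, 360, 361, 357, 365, 368, 370, 373, 377, 376, 373, 374, 368, 365, 362] 353
```

Run:
```python
from h import *
np.set_printoptions(precision=2,suppress=True)
c=get_calibration("wrist");T=tocase(sense()["tcp_pos"])
print("bot",tocase(ray(c,[[285,215],[345,215],[356,215.5]],0))-T,"top219/221",tocase(ray(c,[[316,219],[316,221]],.016))-T,"sides",tocase(ray(c,[[268,240],[368,240]],.016))-T)
im=cv2.imread("pics/w16.png");h=cv2.cvtColor(im,cv2.COLOR_BGR2HSV)
b=((h[:,:,0]>95)&(h[:,:,0]<135)&(h[:,:,1]>60)).astype(np.uint8);b[:215]=0
m=cv2.morphologyEx(b,cv2.MORPH_CLOSE,np.ones((31,31)));P=np.argwhere(m)[:,::-1].astype(float)
q=(tocase(ray(c,P,.016))-T).astype(np.float32);print(cv2.minAreaRect(q))
```

```text
bot [[ 19.39  20.63]
 [ 19.46 -17.49]
 [ 19.15 -24.5 ]] top219/221 [[20.34  0.92]
 [19.13  0.92]] sides [[  7.38  29.77]
 [  7.49 -30.39]]
((-83.21248626708984, -2.1650390625), (204.7412567138672, 496.5040283203125), 0.07997210323810577)
```

```bash
python3 -m jog '{"linear":[[-2.2,0.5,-20],[0,0,-25],[0,0,-12],[0,0,-3.5],[0,0,0],[0,0,0]],"turn":[0,0,0,0,0,0]}'
python3 -m jog '{"linear":[[0,0,0],[0,0,0],[0,0,0],[0,0,0]],"turn":[0,0,0,0]}' 0 40
python3 -m jog '{"linear":[[0,0,10],[0,0,25],[0,0,20],[-3.4,50,0],[-3.4,50,0],[-3.5,51.4,0],[0,0,-8],[0,0,0],[0,0,0]],"turn":[0,0,0,0,0,0,0,0,0]}'
python3 - <<'E'
from h import *
np.set_printoptions(precision=2,suppress=True)
s=sense();t=s["tcp_pos"];T=tocase(t);print(T,t[2])
c,im=grab("wrist","w17");im=im.astype(int)
for x in(270,300,350):
    v=im[215:262,x].sum(1);print(x,v.tolist())
for y in(250,260,270,290):print(y,im[y,230:258].sum(1).tolist(),im[y,375:402].sum(1).tolist())
E
```

```text
t: 30.8
tcp_pos: [0.6115, -0.0587, 0.1954]
tool_rot: [0.993, -0.118, 0.001, 0.0]
force: [0.3, -0.3, -0.1]
finger_gap: 0.348
gripper_force: 0.0
t: 31.3
tcp_pos: [0.6114, -0.0588, 0.1952]
tool_rot: [0.993, -0.118, 0.001, 0.0]
force: [-0.7, 0.5, 6.2]
finger_gap: 0.124
gripper_force: 40.9
t: 32.42
tcp_pos: [0.601, 0.0915, 0.2413]
tool_rot: [0.993, -0.119, -0.0, 0.0]
force: [0.3, -0.1, -1.8]
finger_gap: 0.125
gripper_force: 40.1
[[27.72 -1.67]] 0.24131379737522257
270 [686, 683, 679, 682, 679, 677, 677, 678, 677, 676, 689, 594, 259, 181, 190, 197, 195, 196, 190, 190, 196, 192, 188, 195, 214, 215, 219, 212, 209, 229, 215, 204, 242, 282, 304, 320, 328, 326, 320, 328, 322, 323, 322, 327, 317, 322, 319]
300 [681, 677, 672, 671, 670, 671, 669, 671, 671, 669, 685, 581, 256, 179, 196, 194, 195, 192, 195, 190, 184, 188, 184, 196, 210, 205, 204, 207, 202, 248, 209, 198, 239, 278, 296, 319, 327, 321, 315, 318, 313, 316, 312, 311, 308, 308, 306]
350 [662, 665, 659, 659, 660, 658, 657, 659, 655, 661, 678, 443, 221, 190, 192, 191, 193, 189, 187, 195, 195, 177, 188, 192, 204, 209, 206, 201, 193, 202, 1
[... 507 characters left out ...]
8] [199, 200, 200, 205, 208, 211, 198, 207, 203, 213, 343, 481, 471, 469, 469, 472, 473, 475, 477, 432, 254, 256, 362, 420, 408, 398, 403]
270 [242, 218, 202, 180, 313, 692, 665, 662, 660, 662, 662, 667, 677, 259, 287, 294, 299, 292, 293, 180, 200, 196, 193, 201, 200, 204, 199, 204] [201, 195, 201, 197, 197, 203, 202, 201, 191, 320, 481, 477, 467, 467, 468, 467, 471, 472, 461, 359, 207, 311, 425, 416, 423, 428, 428]
290 [243, 230, 221, 201, 179, 173, 698, 668, 656, 658, 657, 657, 661, 675, 358, 271, 292, 282, 293, 286, 181, 186, 185, 192, 190, 186, 182, 189] [238, 239, 242, 246, 236, 240, 237, 215, 336, 479, 468, 463, 469, 462, 462, 466, 465, 459, 427, 408, 411, 415, 418, 420, 422, 424, 419]
```

Run:
```python
from h import *
np.set_printoptions(precision=2,suppress=True)
c=get_calibration("wrist");T=tocase(sense()["tcp_pos"])
print(T,"rim",tocase(ray(c,[[300,226.5]],.04)))
for b in(.0445,.0463):print("bot",tocase(ray(c,[[300,238.8]],b)),"top",tocase(ray(c,[[300,244.5],[300,246.7]],b+.016)),"sides",tocase(ray(c,[[248.2,250],[385,250]],b+.016)))
```

```text
[[27.82 -1.78]] rim [[52.67  6.8 ]]
bot [[47.73  6.67]] top [[49.64  5.95]
 [48.64  5.97]] sides [[ 47.16  28.55]
 [ 47.11 -31.02]]
bot [[48.23  6.59]] top [[50.17  5.87]
 [49.19  5.88]] sides [[ 47.72  28.2 ]
 [ 47.67 -30.66]]
```

```bash
python3 -m jog '{"linear":[[2.7,1.4,0],[0,0,-5],[0,0,-5],[0,0,-4],[0,0,0],[0,0,0]],"turn":[0,0,0,0,0,0]}'
python3 -m jog '{"linear":[[0,0,-4],[0,0,-3],[0,0,0]],"turn":[0,0,0]}'
python3 - <<'E'
from h import *
s=sense();print(tocase(s["tcp_pos"]),s["tcp_pos"][2],s["force"],s["ft_torque"])
E
```

```text
t: 33.22
tcp_pos: [0.6035, 0.0942, 0.2274]
tool_rot: [0.993, -0.118, 0.0, -0.0]
force: [0.6, -0.8, -0.8]
finger_gap: 0.125
gripper_force: 40.1
t: 33.6
tcp_pos: [0.6033, 0.0941, 0.2201]
tool_rot: [0.993, -0.118, -0.0, 0.0]
force: [-0.5, 0.3, -0.4]
finger_gap: 0.125
gripper_force: 40.1
[[29.29913877  1.45738821]] 0.22007203105734957 [-0.48115706  0.2585276  -0.3711263 ] [ 0.04273572 -0.00670485  0.01282873]
```

Past the box top without contact, so I'll keep lowering to the floor (expected at TCP ≈ 0.201).

```bash
python3 -m jog '{"linear":[[0,0,-5],[0,0,-5],[0,0,-4],[0,0,-3],[0,0,0]],"turn":[0,0,0,0,0]}'
python3 -m jog '{"linear":[[0,0,-2],[0,0,-1],[0,0,0]],"turn":[0,0,0]}'
```

```text
t: 34.22
tcp_pos: [0.6034, 0.0941, 0.2031]
tool_rot: [0.993, -0.118, -0.0, 0.0]
force: [0.4, 0.7, -1.3]
finger_gap: 0.124
gripper_force: 40.1
t: 34.6
tcp_pos: [0.6036, 0.0942, 0.2012]
tool_rot: [0.993, -0.118, 0.0, -0.0]
force: [-1.3, -1.0, 3.9]
finger_gap: 0.123
gripper_force: 40.8
```

```bash
python3 -m jog '{"linear":[[0,0,0.5],[0,0,0],[0,0,2],[0,0,20],[0,0,50],[0,0,40],[0,0,0]],"turn":[0,0,0,0,0,0,0]}' 0.3
python3 - <<'E'
from h import *
np.set_printoptions(precision=2,suppress=True)
c=get_calibration("scene")
for th in np.arange(2.1,2.55,.1):
    z=.0405+.082*np.sin(th); print(th.round(2),(41-82*np.cos(th)).round(1),tocase(ray(c,[[474.6,268.5],[431.5,318.5]],z)),z.round(4))
print(sense()["tcp_pos"],tocase(sense()["tcp_pos"]))
c,im=grab("wrist","w18");im=im.astype(int)
h=cv2.cvtColor(im.astype(np.uint8),cv2.COLOR_RGB2HSV);b=(h[:,:,0]>95)&(h[:,:,0]<135)&(h[:,:,1]>60)
P=np.argwhere(b)[:,::-1];P=P[(P[:,1]<330)]
for z in(.022,):
  q=tocase(ray(c,P.astype(float),z));print("blue",np.percentile(q,[1,99],axis=0))
E
```

```text
t: 35.48
tcp_pos: [0.6048, 0.0942, 0.3181]
tool_rot: [0.993, -0.118, 0.005, -0.0]
force: [-0.5, 0.3, -0.9]
finger_gap: 0.299
gripper_force: 0.0
2.1 82.4 [[-54.49  94.96]
 [ 61.95  95.03]] 0.1113
2.2 89.3 [[-57.3   94.35]
 [ 59.79  94.41]] 0.1068
2.3 95.6 [[-60.52  93.64]
 [ 57.32  93.71]] 0.1016
2.4 101.5 [[-64.12  92.85]
 [ 54.55  92.92]] 0.0959
2.5 106.7 [[-68.07  91.98]
 [ 51.51  92.05]] 0.0896
[0.6  0.09 0.32] [[30.74  1.89]]
blue [[  7.97 -27.09]
 [ 48.79  31.26]]
```

```bash
python3 -m jog '{"linear":[[0,43,0],[0,43,0],[-0.7,42,0],[0,0,0],[0,0,-35],[0,0,-35],[0,0,0]],"turn":[0,0,0,0,0,0,0]}' 0 20
python3 - <<'E'
from h import *
np.set_printoptions(precision=2,suppress=True)
s=sense();print(tocase(s["tcp_pos"]),s["tcp_pos"][2])
c,im=grab("wrist","w19");im=im.astype(int)
# tin & box after release, scene view
c3,i3=grab("scene","sc19");h=cv2.cvtColor(i3,cv2.COLOR_RGB2HSV);m=np.zeros(h.shape[:2],bool);m[240:320,355:445]=1
for nm,k in(("red",((h[:,:,0]<8)|(h[:,:,0]>172))&(h[:,:,1]>120)),("blue",(h[:,:,0]>100)&(h[:,:,0]<130)&(h[:,:,1]>110))):
    P=np.argwhere(k&m)[:,::-1].astype(float);print(nm,len(P),np.percentile(tocase(ray(c3,P,.028 if nm=="red" else .022)),[2,98],axis=0) if len(P) else "")
E
```

```text
t: 36.4
tcp_pos: [0.6012, 0.2208, 0.2395]
tool_rot: [0.993, -0.119, -0.004, 0.001]
force: [-1.5, 0.5, 0.5]
finger_gap: -0.001
gripper_force: 0.0
[[ -2.58 124.11]] 0.23946082906252955
red 696 [[-50.16 -26.46]
 [  8.93  30.99]]
blue 486 [[  8.91 -27.66]
 [ 42.85  29.85]]
```

```bash
python3 -m jog '{"linear":[[-2.35,-9.7,1],[-2.35,-9.7,1],[-2.35,-9.7,1],[-2.35,-9.7,1],[-2.35,-9.7,1],[-2.35,-9.7,1],[0,0,0]],"turn":[0,0,0,0,0,0,0]}'
python3 -m jog '{"linear":[[-2.35,-9.7,0],[-2.35,-9.7,0],[-2.35,-9.7,0],[-2.35,-9.7,0],[0,0,0]],"turn":[0,0,0,0,0]}'
python3 - <<'E'
from h import *
s=sense();print(tocase(s["tcp_pos"]),s["tcp_pos"][2],s["force"])
E
```

```text
t: 37.38
tcp_pos: [0.5903, 0.165, 0.2568]
tool_rot: [0.993, -0.119, 0.005, -0.003]
force: [-5.7, 6.6, 29.9]
finger_gap: -0.003
gripper_force: 16.8
t: 38.0
tcp_pos: [0.58, 0.1244, 0.2503]
tool_rot: [0.993, -0.119, 0.002, -0.0]
force: [2.1, 0.5, 3.2]
finger_gap: 0.003
gripper_force: 1.5
[[-0.50125602 25.3624534 ]] 0.2502926319629046 [2.08236261 0.54111389 3.17029339]
```

```bash
python3 -m jog '{"linear":[[-1.2,-5,-2],[-1.2,-5,-2],[-1.2,-5,-2],[-1.2,-5,-3],[-1.2,-5,-3],[-1.2,-5,-3],[-1.2,-5,-3],[-1.2,-5,-3],[0,0,0]],"turn":[0,0,0,0,0,0,0,0,0]}'
python3 - <<'E'
from h import *
s=sense();print(tocase(s["tcp_pos"]),s["tcp_pos"][2],s["force"])
E
```

```text
t: 39.12
tcp_pos: [0.5694, 0.0843, 0.2274]
tool_rot: [0.993, -0.118, -0.001, 0.001]
force: [0.2, -0.3, 0.2]
finger_gap: 0.002
gripper_force: 0.0
[[ -1.389703   -16.06956483]] 0.22744093208565846 [ 0.18122745 -0.27040464  0.216459  ]
```

```bash
python3 -m jog '{"linear":[[-1,-4,0],[-1,-4,-3],[0,0,-3],[0,0,-2],[0,0,0]],"turn":[0,0,0,0,0]}'
python3 -m jog '{"linear":[[0,0,-2],[0,0,-1],[0,0,0]],"turn":[0,0,0]}'
python3 - <<'E'
from h import *
s=sense();print(tocase(s["tcp_pos"]),s["tcp_pos"][2],s["force"])
E
```

```text
t: 39.75
tcp_pos: [0.5677, 0.0767, 0.2199]
tool_rot: [0.993, -0.118, -0.0, 0.0]
force: [-1.1, -2.0, 3.5]
finger_gap: -0.001
gripper_force: 1.5
t: 40.12
tcp_pos: [0.5677, 0.0768, 0.2197]
tool_rot: [0.993, -0.118, 0.0, 0.0]
force: [-4.8, -3.3, 21.1]
finger_gap: -0.001
gripper_force: 10.4
[[ -1.30028439 -23.75170859]] 0.21965021295597592 [-4.75691224 -3.31453564 21.05138882]
```

```bash
python3 -m jog '{"linear":[[0,0,5],[0,0,40],[-10,0,55],[-30,0,45],[0,0,0],[0,0,0]],"turn":[0,0,0,0,0,0]}'
python3 - <<'E'
from case import *
np.set_printoptions(precision=1,suppress=True)
s=sense();print(tocase(s["tcp_pos"]),s["tcp_pos"][2],s["force"])
c,im=grab("wrist","w20");g=im.min(2).astype(int)
for z in (.0465,):
    w=lambda v:[*(CC+R@np.array(v)/1000),z]
    for a in((0,-41),(30,-41),(-30,-41),(58.5,0),(58.5,20),(0,41)):
        n=np.array([np.sign(a[0])*(abs(a[0])==58.5),np.sign(a[1])*(abs(a[1])==41)])
        ks=np.arange(-12,13,2);p=proj(c,[w(np.array(a)+n*k) for k in ks])
        print(a,[int(g[int(y),int(x)]) if 0<=y<480 and 0<=x<640 else -1 for x,y in p])
c2,i2=grab("scene","sc20");c3,i3=grab("side","s20")
for nm,cc,i in(("scene",c2,i2),("side",c3,i3)):
    h=cv2.cvtColor(i,cv2.COLOR_RGB2HSV);p=proj(cc,[[*(CC+R@np.array(v)/1000),.045] for v in((-58,-41),(58,-41),(58,41),(-58,41))]).astype(np.int32)
    m=np.zeros(h.shape[:2],np.uint8);cv2.fillConvexPoly(m,p,1);v=i[m>0];print(nm,v.mean(0),v.std(0),"red/blue px",int(((h[:,:,1]>110)&(m>0)).sum()),m.sum())
E
```

```text
t: 40.88
tcp_pos: [0.5276, 0.0773, 0.3614]
tool_rot: [0.993, -0.118, -0.0, -0.0]
force: [-0.5, -0.5, -0.2]
finger_gap: 0.003
gripper_force: 0.0
[[-40.3 -32.7]] 0.36136217718002894 [-0.5 -0.5 -0.2]
(0, -41) [198, 203, 227, 225, 227, 226, 86, 87, 91, 129, 126, 128, 126]
(30, -41) [224, 226, 227, 227, 228, 228, 90, 113, 133, 131, 128, 127, 211]
(-30, -41) [226, 224, 223, 223, 227, 223, 83, 107, 130, 132, 128, 126, 149]
(58.5, 0) [227, 228, 227, 228, 226, 228, 171, 176, 199, 203, 202, 200, 199]
(58.5, 20) [207, 208, 209, 210, 209, 211, 163, 164, 167, 166, 189, 201, 195]
(0, 41) [204, 209, 206, 204, 206, 203, 187, 173, 177, 179, 176, 174, 170]
scene [172.8 176.1 172.6] [19.4 19.8 19.4] red/blue px 0 2935
side [194.1 194.1 192.6] [16.9 16.8 16.7] red/blue px 0 1860
```

```bash
python3 -c "
from station import *
print(sign_off())"
```

```text
the job is handed in; nothing more can be done
None
```

The case is packed and handed in at about 41 s: the red box is flat against the -x end wall, the blue tin is upright on the floor beside it, and the lid is shut, with its edges measured where a closed lid should be. On the way, the tin caught on the red box three times (up to about 13 N) and was set on the bench twice to regrip it. The red box had slid about 3 mm and was pushed back to the wall before the tin went in.

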